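Load the spindle of the right length into the sprung cradle

ROBOT

A 7-joint arm with a two-finger parallel gripper is mounted at the origin on the work surface. World frame = base frame: x ahead of the robot, y to its left, z up, the work surface at z = 0. Lengths are in m, angles in rad, forces in N, time in s.
With the tool pointing down it reaches from about 0.425 to 0.825 m from the base axis. Payload 3.6 kg.
Tool frame: the origin (TCP) lies midway between the tips of the shut fingers; the grasp point (between the pads) lies 19 mm behind it; z points along the fingers, y is the line along which they close (so a half turn about z gives the same grasp; the last joint's range is limited). The gripper opens to 93 mm and grips with 3 to 60 N. Pads are 15 mm wide; open, the fingers measure 128 mm over their backs; the gripper's body (75 mm by 188 mm) begins 65 mm behind the grasp point.
Start: joints at [-1.23, 0.615, -0.013, 1.423, 0.008, 1.103, -0.04], TCP at [0.233, 0.607, 0.219] pointing down, gripper open.
Joint ranges: [-3.12, 3.12], [-0.3, 2.06], [-1.34, 1.32], [0.26, 2.42], [-1.36, 4.5], [0.01, 1.98], [-2.84, 2.84]. Speed limits (rad/s): [2.79, 2.79, 3.14, 3.14, 3.14, 3.14, 3.14].

INTERFACE

Orientations are given as a unit quaternion [x, y, z, w].
In Python, from station import env, camera, camera_params, workorder, finder gives the robot as it stands. The module is installed in compiled form; this text tells all that it offers.
- The arm moves only by the tool jog_arm, never from a script. Its arguments are lists of equal length, an entry for each row: "rot": the turn, a rotation vector about the tool's x, y, z normalised to -1 to 1, where 1 is 30 degrees, a list of three; "translation": the shift along the tool's x, y, z normalised to -1 to 1, where 1 is 0.4 m, a list of three; "hand": the opening, from 0 (shut) to 1 (fully open). In form: {"rot": [[ax, ay, az], ...], "translation": [[x, y, z], ...], "hand": [hand, ...]}. A call has 1 to 20 rows; each row is the pose to reach, as a shift and turn from the pose commanded when the call began, along the tool's axes at that moment; what a row does not reach only later rows make up. A row lasts 1/8 s, in which the tool goes at most 62.5 mm and 10.7 degrees, less where a joint would pass 70% of its speed; a pose out of reach is approached as far as the arm can. A call with a number of a shift or a turn outside -1 to 1 is refused whole. A call with a gripper value outside its range is refused whole. The fingers move at their own pace and stop on an object; "newtons" is the grip in N (left out, the last holds). Time passes only in rows, so rows that repeat a pose let the fingers close. It gives the time, the measured TCP pose, the force, the opening and the grip force at its end, in the units of the state.
- env.get_obs(): the state, without advancing time (a new reading comes with each control period).
- camera(name): name is "scene" or "side" or "wrist"; returns the picture (480x640x3 uint8, red, green, blue); there is no depth.
- camera_params(name): a dict with "fx", "fy", "cx", "cy" (pixels), "pose" (4x4, takes a point from camera to world coordinates); the wrist camera has in their place "tool_from_camera" (4x4, takes a point from camera to tool coordinates, whose origin is the TCP and whose axes are the flange's). Camera axes: x right, y up, looking along -z (the intrinsics and any distortion apply to the point x, -y, -z); pixel columns grow to the right and rows downward; lengths in m; the calibration is good to about 2 mm. A picture is of the moment at which its call begins: read the wrist's pose just before it. camera_params takes no time and is no camera call.
- workorder.finish_job(): hands the job in; it is judged then, once.
Trained networks look in the newest picture that a camera, given by its name, has taken for a name from the list of things; names that differ only in an ending like _2 or _b are one class to them, and where a whole thing is asked for, a point or a joint stands for the part that bears it (a point fixed in the world has none). Each returns a list of dicts, best first, with "conf" (0 to 1); they miss things now and then, are a little off and sometimes report something else, mostly with a low value. They report only what shows in the picture. A call takes as long as a camera call. They do not tell look-alikes from the thing itself.
- finder.recognise(camera, target): "position" ([column, row] in pixels, amid what is visible of it).
The state is a dict: "time": time; "joints": joint angles; "joint_vel": joint speeds; "joint_efforts": joint torques, N m; "ee_pos": TCP position; "tool_rot": TCP orientation; "ft_force": force on the tool from outside, world axes, zero at the start; "torque": the same for the moment, N m; "gripper_width": finger opening in m; "grip_force": force on a finger pad.
Only numpy, scipy, OpenCV 4.12 (cv2) and the standard library are available. Lean on these libraries where they do the work, as an engineer would, in place of code of your own. Each camera call takes 0.05 s, during which the arm holds its last target. There are 200 camera calls.

TASK

Of the three turned spindles in the rack, pick the one whose length suits the cradle as it is set (a little longer than the free gap between stop block and spring-loaded tail centre, so the spring will hold it), and load it: press its end against the tail centre to push it back, lower the other end down behind the stop block, and leave the spindle resting in both V supports, clamped by the spring. Reach in at a slant from the robot's side, because a guard bar runs above the cradle. Do not ram the tail centre, leave the other two spindles in the rack, and do not disturb the bowl, the wax jar or the gouge.

Things in the scene. Friction and masses are not known exactly. Their poses are not given: they have to be found in the camera images.
- jig: The cradle, a fixed green fixture. Origin on the bench under the stop face; z up, +y from stop block to tailstock, +x away from the robot (yaw -0.42 to -0.05). A loaded spindle lies along y, axis at x 0, z 125 mm, one end on the stop face (y 0). Bed top at z 45 mm, x -55 to 55, y -70 to 310. A hand tilted 30 to 45 degrees about the spindle's axis, towards the robot, clears the guard bar.
- stop_face (a point): On the spindle's axis at the stop face (jig x 0, y 0, z 125 mm). The stop block below it spans jig y -30 to 0, x -23 to 23; its top is 5 mm below the axis, so a spindle raised 20 mm or more passes over it. Nothing stands above or behind it but the bar and its posts.
- v_mid (a point): On the spindle's axis, midway between the two steel V supports (12 mm wide, at jig y 20 and 114 mm; this point at y 67). V faces slope 40 degrees; their tips are 25 mm either side of the axis and 7 mm below it. Between the supports there is free air down to the bed, 80 mm below the axis: the fingers go there.
- bar_mid (a point): Middle of the guard bar's axis: steel, 24 mm thick, along jig y from -55 to 295, at x +22, z 220 mm (95 mm above the spindle's axis). It is in the way of a hand straight above the spindle. Posts 20 mm square at its ends, at jig x +45; a thin clear guard slants up from it, away from the robot.
- tailstock: Green tail block fixed on the bed, axes as the jig's. Origin on the bed (z 45 mm) under the spindle's axis. Housing y -28 to 40, up to 27 mm over the axis. It stands at jig y 183, 198 or 213 mm; the tail centre's relaxed face is 60 mm nearer the stop: free gap 123, 138 or 153 mm. The right spindle is 7 mm longer than the gap; a shorter one lies loose, a longer one cannot go in.
- plunger_face (a point): Middle of the flat face, a steel disc 56 mm in diameter facing the stop block, of the spring-loaded tail centre, on the spindle's axis. It moves with the tail centre.
- plunger (a joint): How far the tail centre is pushed back, in m: 0 relaxed, 0.013 the end of its travel. The spring is 450 N/m with no preload (4.5 N at 10 mm), then a hard stop. With the right spindle loaded it reads about 0.007.
- rack: Fixed plywood rack, 280 x 120 mm, origin on the bench under its middle. Three places at x -95, 0, +95 mm, each with two V supports at y -45 and +45 mm (12 mm wide). A spindle lies along the rack's y with its axis 80 mm above the bench.
- spindle_short: Plain pale wooden spindle, round, 40 mm in diameter, 130 mm long, about 110 g. Origin at its middle, own y along its length; both ends alike. It lies in any place of the rack.
- spindle_middle: The same, 145 mm long, about 120 g.
- spindle_long: The same, 160 mm long, about 130 g.
- bowl: Bystander: turned wooden bowl, 130 mm across, 55 mm high; origin under its middle.
- wax: Bystander: amber wax jar, 68 mm across, 75 mm high; origin under its middle.
- gouge: Bystander: turning gouge with a dark handle lying on the bench along its y, 240 mm long, 24 mm thick; origin near its middle, on the bench.
Not all that is in view belongs to the job. What is shaped like the spindle_short but grey or red is not meant.

How it is judged:
By the outcome, as a careful person would: the job done as asked, in the order asked, and still so for the second after the job is handed in, with the robot touching nothing.
It also fails if it takes over 42 s, if anything falls off the work surface, if the arm or the gripper's body presses on something with over 40 N, if the wrist force passes 120 N, or if a joint passes its speed limit or range.

## Working session

There is one attempt and no reset: what is moved stays moved. The work goes in short steps, Python scripts to look and compute and a tool call to move; the robot and the scene stay as the last step left them, time stands still between calls to the robot, and variables do not carry over. Pictures are saved under pics/ and viewed, at most 10 in all, crops included, and the job is handed in when it is done.

Besides the shell and the picture viewer there is one more tool, called after ">>>" in YAML: its name, and indented under it one key for each argument. jog_arm: Moves the arm, as the interface text tells. Scaled input: -1 to 1 covers 0.4 m each way for a shift and 30 degrees each way for a turn. Its arguments: {"type":"object","properties":{"rot":{"type":"array","items":{"type":"array","items":{"type":"number"}}},"translation":{"type":"array","items":{"type":"array","items":{"type":"number"}}},"hand":{"type":"array","items":{"type":"number"}},"newtons":{"type":"number"}},"required":["rot","translation","hand"]}

```bash
mkdir -p pics; ls; python3 - <<'E'
from station import env, camera, camera_params, finder
import cv2, numpy as np
for c in ("scene","side"):
    im=camera(c); cv2.imwrite(f"pics/{c}0.png",im[:,:,::-1])
    p=camera_params(c); print(c,{k:np.round(v,4).tolist() for k,v in p.items()})
    for t in ("stop_face","v_mid","bar_mid","plunger_face","tailstock","rack","spindle_short","spindle_middle","spindle_long","bowl","wax","gouge"):
        print(t,[(np.round(d["position"]).tolist(),round(d["conf"],2)) for d in finder.recognise(c,t)[:5]])
o=env.get_obs(); print(o)
E
```

```text
pics
scene {'fx': 447.7861, 'fy': 447.7861, 'cx': 317.4155, 'cy': 240.2904, 'pose': [[-0.0876, -0.6697, 0.7375, 1.3528], [0.9961, -0.0503, 0.0727, 0.1422], [-0.0116, 0.7409, 0.6715, 0.9042], [0.0, 0.0, 0.0, 1.0]]}
stop_face [([189.0, 288.0], 0.59), ([210.0, 273.0], 0.21)]
v_mid [([186.0, 285.0], 0.77)]
bar_mid [([187.0, 285.0], 0.77), ([467.0, 281.0], 0.22)]
plunger_face [([209.0, 272.0], 0.66)]
tailstock [([224.0, 291.0], 0.83), ([214.0, 240.0], 0.5)]
rack [([376.0, 302.0], 0.71)]
spindle_short [([380.0, 263.0], 0.79), ([349.0, 358.0], 0.77), ([387.0, 222.0], 0.66)]
spindle_middle [([376.0, 288.0], 0.8)]
spindle_long [([383.0, 239.0], 0.58)]
bowl [([466.0, 285.0], 0.95)]
wax [([216.0, 241.0], 0.81)]
gouge [([292.0, 237.0], 0.58)]
side {'fx': 487.1501, 'fy': 487.1501, 'cx': 318.3958, 'cy': 234.1559, 'pose': [[0.8996, 0.3025, -0.3151, 0.1696], [-0.4365, 0.5955, -0.6744, -0.6638], [-0.0163, 0.7442, 0.6677, 0.8654], [0.0, 0.0, 0.0, 1.0]]}
stop_face [([460.0, 332.0], 0.7)]
v_mid []
bar_mid [([457.0, 335.0], 0.62)]
plunger_face [([435.0, 302.0], 0.56)]
tailstock [([426.0, 287.0], 0.6)]
ra
[... 351 characters left out ...]
': array([-1.23049222,  0.61492541, -0.01262277,  1.42338458,  0.00809873,
        1.10340493, -0.0403894 ]), 'joint_vel': array([ 0.00101378,  0.00014447,  0.0004402 ,  0.00043508, -0.00140733,
       -0.00060352,  0.00030679]), 'joint_efforts': array([ 4.70172436e-04, -4.58828902e+01,  2.09052907e-01, -1.66028434e+01,
       -6.10700506e-02,  1.33206323e-02,  3.66099846e-05]), 'ee_pos': array([0.23306869, 0.60675111, 0.21862876]), 'tool_rot': array([ 1.82340813e-01,  9.83235387e-01, -3.15992745e-05, -3.08581503e-05]), 'ft_force': array([ 0.05221381, -0.64131802,  0.26612436]), 'torque': array([ 0.00898276,  0.01672259, -0.01320973]), 'grip_force': 0.0, 'gripper_width': 0.09296245005468178}
```

View pics/scene0.png

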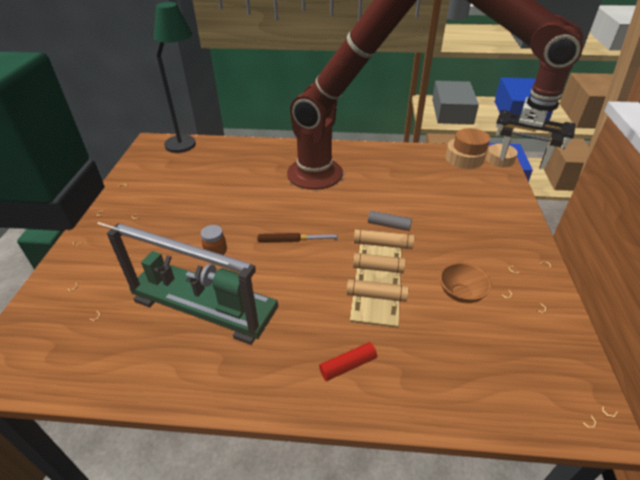

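View pics/side0.png

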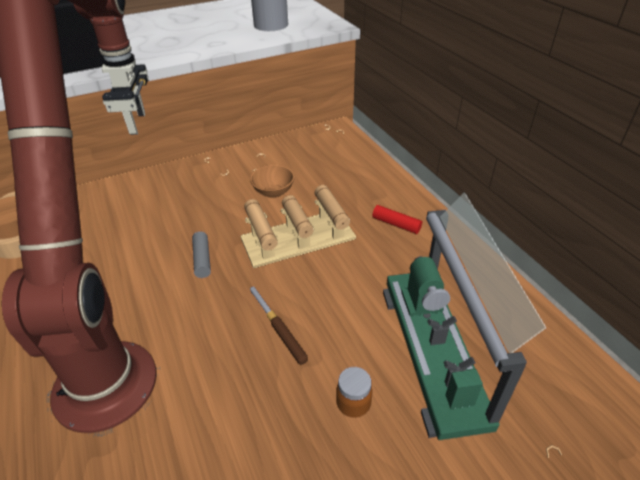

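```bash
python3 - <<'E'
import cv2, numpy as np
def crop(n,x0,x1,y0,y1,s,step=20):
    im=cv2.imread(f"pics/{n}0.png")[y0:y1,x0:x1]
    im=cv2.resize(im,None,fx=s,fy=s,interpolation=cv2.INTER_CUBIC)
    for x in range(-(-x0//step)*step,x1,step):
        cv2.line(im,(int((x-x0)*s),0),(int((x-x0)*s),5),(255,255,0),1); cv2.putText(im,str(x),(int((x-x0)*s)+2,11),0,.35,(255,255,0),1)
    for y in range(-(-y0//step)*step,y1,step):
        cv2.line(im,(0,int((y-y0)*s)),(5,int((y-y0)*s)),(255,255,0),1); cv2.putText(im,str(y),(6,int((y-y0)*s)+4),0,.35,(255,255,0),1)
    return im
cv2.imwrite("pics/a.png",crop("scene",95,285,210,350,4.2))
b=np.zeros((600,800,3),np.uint8)
for im,x,y in ((crop("side",380,550,190,440,2.4),0,0),(crop("side",235,360,180,265,3.0),415,0),(crop("scene",335,425,205,318,3.0),470,258)):
    b[y:y+im.shape[0],x:x+im.shape[1]]=im[:600-y]
cv2.imwrite("pics/b.png",b)
E
```

```text
(no output)
```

View pics/a.png

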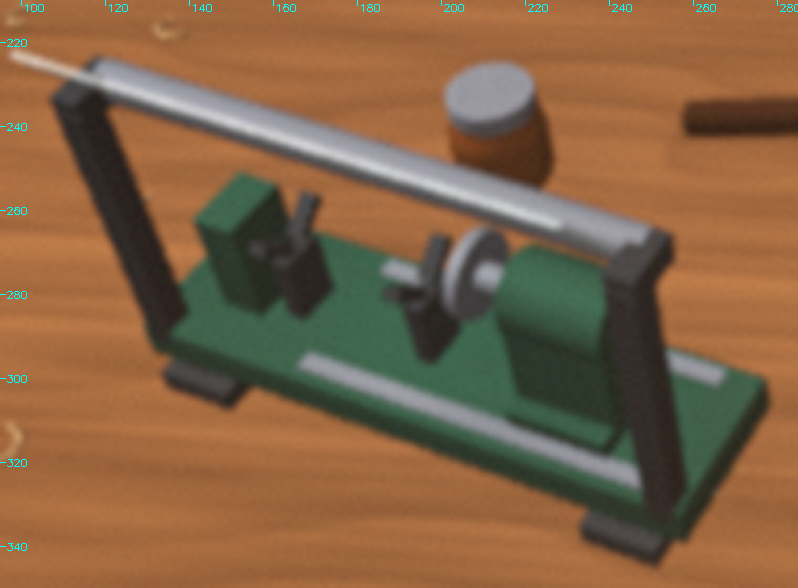

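View pics/b.png

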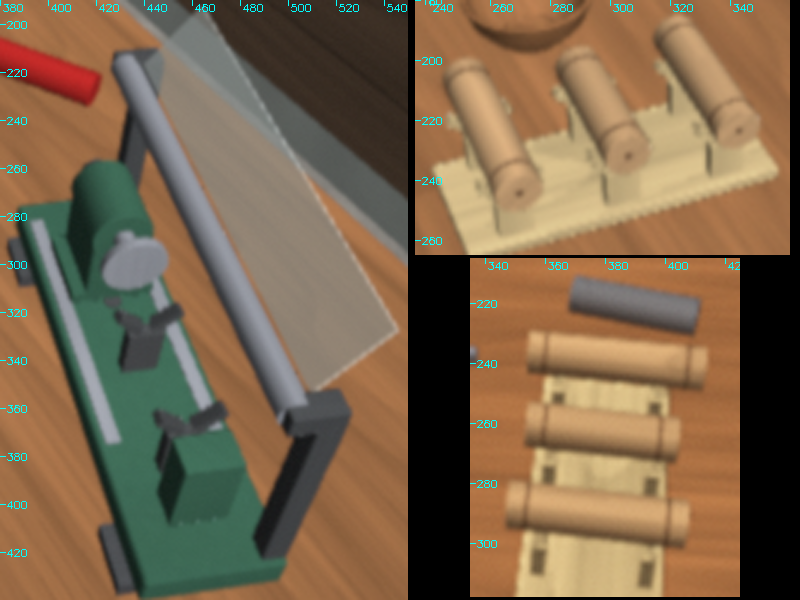

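```bash
cat > h.py <<'E'
from station import env, camera, camera_params, finder, workorder
import numpy as np
from scipy.optimize import least_squares
from scipy.spatial.transform import Rotation as R
def proj(c,P,pose=None):
    p=camera_params(c); T=np.array(p["pose"]) if pose is None else pose
    q=(np.atleast_2d(P)-T[:3,3])@T[:3,:3]
    return np.c_[p["fx"]*q[:,0]/-q[:,2]+p["cx"], p["cy"]-p["fy"]*q[:,1]/-q[:,2]]
def ray(c,uv,z,pose=None):
    p=camera_params(c); T=np.array(p["pose"]) if pose is None else pose
    d=T[:3,:3]@[(uv[0]-p["cx"])/p["fx"],-(uv[1]-p["cy"])/p["fy"],-1]
    return T[:3,3]+d*(z-T[2,3])/d[2]
def jig(v,P):
    c,s=np.cos(v[2]),np.sin(v[2]); P=np.atleast_2d(P)
    return np.c_[v[0]+c*P[:,0]-s*P[:,1], v[1]+s*P[:,0]+c*P[:,1], P[:,2]]
E
python3 - <<'E'
from h import *
a=lambda x,y:(95+x/4.2,210+y/4.2)
b=lambda x,y:(380+x/2.4,190+y/2.4)
ob=[("scene",(-55,310,45),a(768,380)),("scene",(55,-70,45),a(152,340)),("scene",(-23,-30,120),a(242,173)),("scene",(-23,0,120),a(278,183)),("scene",(23,0,120),a(235,235)),("scene",(23,-30,120),a(195,217)),
("side",(-55,310,45),b(18,207)),("side",(55,-70,45),b(283,565)),("side",(-55,-70,45),b(145,585)),("side",(22,-55,220),b(292,410)),("side",(22,295,220),b(125,62)),
("side",(-23,0,120),b(170,440)),("side",(23,0,120),b(232,428)),("side",(23,-30,120),b(245,472)),("side",(-23,-30,120),b(163,488))]
pl=[("scene",a(472,275)),("side",b(136,264))]
def f(v,full=False):
    r=[proj(c,jig(v,np.array(P)/1e3))[0]-uv for c,P,uv in ob]+[proj(c,jig(v,[0,v[3],.125]))[0]-uv for c,uv in pl]
    return np.array(r) if full else np.ravel(r)
s=least_squares(f,[.7,-.25,-.2,.138],loss="soft_l1"); print(np.round(s.x,4)); print(np.round(f(s.x,True),1).tolist())
S=lambda x,y:(335+(x-470)/3,205+(y-258)/3)
D=lambda x,y:(235+(x-415)/3,180+y/3)
for n,l,r,dl,dr in (("A",(530,352),(705,367),(519,193),(462,65)),("B",(528,424),(679,446),(628,156),(577,52)),("C",(508,505),(687,530),(738,131),(672,20))):
    p,q=ray("scene",S(*l),.08),ray("scene",S(*r),.08); u,w=ray("side",D(*dl),.08),ray("side",D(*dr),.08)
    print(n,p.round(3),q.round(3),"L",np.linalg.norm(p-q).round(4),"side",u.round(3),w.round(3),np.linalg.norm(u-w).round(4))
E
```

```text
[ 0.5914 -0.3427 -0.3234  0.1557]
[[-0.6, -0.4], [-4.2, -5.0], [-1.2, -1.2], [-0.3, -0.5], [-1.8, -1.0], [-2.0, -0.0], [-0.3, -2.0], [1.7, -0.7], [-2.0, -0.7], [-0.2, 1.9], [0.2, 1.0], [-0.6, -1.9], [-0.9, -0.1], [0.2, -3.2], [8.1, -6.5], [-0.4, -0.3], [-0.7, -0.2]]
A [0.424 0.155 0.08 ] [0.432 0.314 0.08 ] L 0.159 side [0.422 0.149 0.08 ] [0.438 0.324 0.08 ] 0.1759
B [0.518 0.156 0.08 ] [0.535 0.285 0.08 ] L 0.1301 side [0.517 0.15  0.08 ] [0.535 0.296 0.08 ] 0.1466
C [0.613 0.142 0.08 ] [0.629 0.286 0.08 ] L 0.1448 side [0.611 0.137 0.08 ] [0.63 0.3  0.08] 0.1639
```

>>> jog_arm:
  rot:
    - [0,0,0.3]
    - [0,0,0.6]
    - [0,0,1]
    - [0,0,1]
    - [0,0,1]
    - [0,0,1]
    - [0,0,1]
    - [0,0,1]
  translation:
    - [-0.11,-0.1,-0.01]
    - [-0.22,-0.2,-0.02]
    - [-0.33,-0.3,-0.03]
    - [-0.44,-0.4,-0.04]
    - [-0.55,-0.5,-0.06]
    - [-0.68,-0.6,-0.08]
    - [-0.79,-0.694,-0.08]
    - [-0.79,-0.694,-0.08]
  hand: [1,1,1,1,1,1,1,1]

```text
time: 2.3
ee_pos: [0.4316, 0.2284, 0.2513]
tool_rot: [0.436, 0.9, -0.0, 0.002]
ft_force: [-0.6, -0.5, -0.4]
gripper_width: 0.093
grip_force: 0.0
```

>>> jog_arm:
  rot:
    - [0,0,0.35]
    - [0,0,0.7]
    - [0,0,1]
  translation:
    - [0,0,0]
    - [0,0,0]
    - [0,0,0]
  hand: [1,1,1]

```text
time: 2.68
ee_pos: [0.4279, 0.2356, 0.2506]
tool_rot: [0.651, 0.759, 0.0, -0.0]
ft_force: [0.8, 0.7, 0.2]
gripper_width: 0.0931
grip_force: 0.0
```

>>> jog_arm:
  rot:
    - [0,0,0.3]
    - [0,0,0.51]
    - [0,0,0.51]
    - [0,0,0.51]
  translation:
    - [0,0,0]
    - [0,0,0]
    - [0,0,0]
    - [0,0,0]
  hand: [1,1,1,1]

```text
time: 3.18
ee_pos: [0.4282, 0.235, 0.2506]
tool_rot: [0.744, 0.668, -0.0, -0.0]
ft_force: [-0.3, 0.2, 0.1]
gripper_width: 0.0929
grip_force: 0.0
```

```bash
python3 - <<'E'
from h import *
import cv2
o=env.get_obs(); print(o["time"],o["ee_pos"],R.from_quat(o["tool_rot"]).as_matrix().round(3).tolist(),o["joints"].round(2))
im=camera("wrist"); cv2.imwrite("pics/w1.png",im[:,:,::-1])
print({k:np.round(v,4).tolist() for k,v in camera_params("wrist").items()})
for t in ("spindle_long","spindle_middle","spindle_short"): print(t,[(np.round(d["position"]).tolist(),round(d["conf"],2)) for d in finder.recognise("wrist",t)[:4]])
E
```

```text
3.175 [0.42819151 0.23495107 0.25062015] [[0.107, 0.994, -0.0], [0.994, -0.107, 0.0], [0.0, -0.0, -1.0]] [-0.82  0.35  0.38  1.84 -0.15  0.99 -0.49]
{'fx': 339.1933, 'fy': 339.1933, 'cx': 319.4861, 'cy': 239.4921, 'tool_from_camera': [[0.0008, 0.9704, 0.2414, 0.0662], [1.0, -0.0009, 0.0004, 0.0005], [0.0006, 0.2414, -0.9704, -0.1663], [0.0, 0.0, 0.0, 1.0]]}
spindle_long [([318.0, 226.0], 0.72)]
spindle_middle [([503.0, 224.0], 0.75)]
spindle_short [([611.0, 243.0], 0.93), ([186.0, 207.0], 0.69), ([412.0, 222.0], 0.6)]
```

View pics/w1.png

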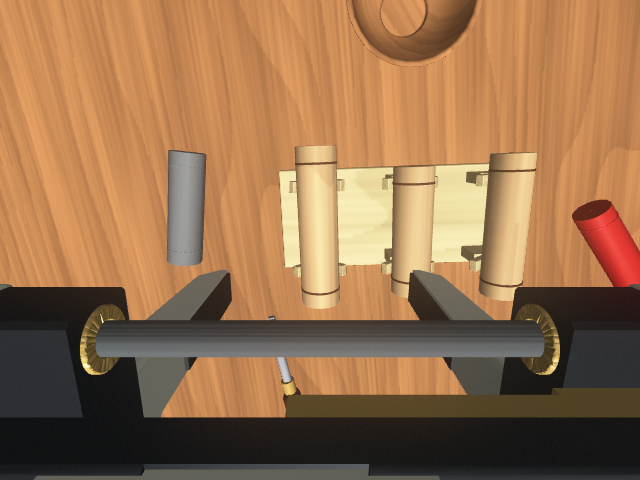

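```bash
cat >> h.py <<'E'
def wpose(o):
    T=np.eye(4); T[:3,:3]=R.from_quat(o["tool_rot"]).as_matrix(); T[:3,3]=o["ee_pos"]
    return T@np.array(camera_params("wrist")["tool_from_camera"])
def cmd(pos,Rm):
    o=env.get_obs(); R0=R.from_quat(o["tool_rot"]).as_matrix()
    print("at",o["ee_pos"].round(4),"tr",(R0.T@(np.array(pos)-o["ee_pos"])/.4).round(3),"rot",(np.degrees(R.from_matrix(R0.T@Rm).as_rotvec())/30).round(3))
E
python3 - <<'E'
from h import *
W=wpose(env.get_obs())
for p in ((316,148),(320.5,303)): print(ray("wrist",p,.085,W).round(4))
for l,r in (((298,180),(337.5,180)),((300.5,280),(339,280))): print(((ray("wrist",l,.08,W)+ray("wrist",r,.08,W))/2).round(4))
E
```

```text
[0.4335 0.307  0.085 ]
[0.4206 0.1491 0.085 ]
[0.4318 0.2768 0.08  ]
[0.4224 0.173  0.08  ]
```

>>> jog_arm:
  rot:
    - [0,0,-0.037]
    - [0,0,-0.037]
    - [0,0,-0.037]
    - [0,0,-0.037]
    - [0,0,-0.037]
    - [0,0,-0.037]
  translation:
    - [-0.033,0,0.1]
    - [-0.033,0,0.22]
    - [-0.033,0,0.34]
    - [-0.033,0,0.42]
    - [-0.033,0,0.4615]
    - [-0.033,0,0.4615]
  hand: [0.75,0.75,0.75,0.75,0.75,0.75]

```text
time: 4.12
ee_pos: [0.4265, 0.2207, 0.065]
tool_rot: [0.738, 0.674, -0.001, -0.0]
ft_force: [-0.0, 0.0, -0.5]
gripper_width: 0.0697
grip_force: 0.0
```

>>> jog_arm:
  rot:
    - [0,0,0]
    - [0,0,0]
    - [0,0,0]
    - [0,0,0]
    - [0,0,0]
    - [0,0,0]
  translation:
    - [0,0,0]
    - [0,0,0]
    - [0,0,0]
    - [0,0,0]
    - [0,0,0]
    - [0,0,0]
  hand: [0.3,0.3,0.3,0.3,0.3,0.3]
  newtons: 30

```text
time: 4.88
ee_pos: [0.4254, 0.2215, 0.0664]
tool_rot: [0.738, 0.675, -0.001, -0.001]
ft_force: [-4.3, 0.6, 5.5]
gripper_width: 0.0392
grip_force: 30.0
```

>>> jog_arm:
  rot:
    - [0,0,0]
    - [0,0,0]
    - [0,0,0]
    - [0,0,0]
    - [0,0,0]
    - [0,0,0]
  translation:
    - [0,0,-0.05]
    - [0,0,-0.15]
    - [0,0,-0.28]
    - [0,0,-0.42]
    - [0,0,-0.5]
    - [0,0,-0.5]
  hand: [0.3,0.3,0.3,0.3,0.3,0.3]

```text
time: 5.62
ee_pos: [0.4287, 0.2216, 0.2682]
tool_rot: [0.739, 0.674, 0.003, 0.001]
ft_force: [0.1, 0.1, -1.7]
gripper_width: 0.0395
grip_force: 30.0
```

```bash
cat >> h.py <<'E'
J=np.array([.5914,-.3427,-.3234]); OFF=.0065; DEP=.0136
def target(x,yc,z,tilt,off=OFF,v=None):
    v=J if v is None else v
    c,s=np.cos(v[2]),np.sin(v[2]); t=np.radians(tilt)
    jx,jy=np.array([c,s,0]),np.array([-s,c,0]); zt=np.sin(t)*jx-np.cos(t)*np.array([0,0,1])
    return jig(v,[x,yc-off,z])[0]+DEP*zt, np.c_[jy,np.cross(zt,jy),zt]
E
python3 - <<'E'
from h import *
o=env.get_obs(); print(o["gripper_width"],o["joints"].round(2),o["ft_force"].round(2))
for c,p in (("scene",(213,245)),("side",(353,391))): print("wax",ray(c,p,.04).round(3))
for c,p in (("scene",(292,238)),("side",(284,333))): print("gouge",ray(c,p,.012).round(3))
for t in (0,20,45): P,M=target(-.12,.06,.23,t); print(P.round(3)); cmd(P,M)
E
```

```text
0.039534734720039454 [-0.82  0.32  0.4   1.83 -0.14  1.02 -0.45] [ 0.11  0.15 -1.66]
wax [ 0.446 -0.247  0.04 ]
wax [ 0.425 -0.253  0.04 ]
gouge [ 0.368 -0.031  0.012]
gouge [ 0.368 -0.054  0.012]
[ 0.495 -0.254  0.216]
at [0.4287 0.2216 0.2682] tr [-1.169  0.271  0.127] rot [ 0.009 -0.008  0.444]
[ 0.499 -0.255  0.217]
at [0.4287 0.2216 0.2682] tr [-1.172  0.283  0.125] rot [-0.654 -0.086  0.438]
[ 0.504 -0.257  0.22 ]
at [0.4287 0.2216 0.2682] tr [-1.175  0.295  0.117] rot [-1.484 -0.182  0.417]
```

>>> jog_arm:
  rot:
    - [0,0,0.05]
    - [0,0,0.1]
    - [-0.1,0,0.15]
    - [-0.2,-0.02,0.2]
    - [-0.35,-0.03,0.25]
    - [-0.5,-0.04,0.3]
    - [-0.6,-0.06,0.4]
    - [-0.7,-0.08,0.43]
    - [-0.7,-0.08,0.43]
  translation:
    - [-0.06,0.02,0]
    - [-0.18,0.05,0]
    - [-0.31,0.08,0]
    - [-0.44,0.11,0]
    - [-0.57,0.15,0]
    - [-0.7,0.18,0]
    - [-0.82,0.22,0]
    - [-0.9,0.24,0]
    - [-0.9,0.24,0]
  hand: [0.3,0.3,0.3,0.3,0.3,0.3,0.3,0.3,0.3]

```text
time: 6.75
ee_pos: [0.4875, -0.1485, 0.2639]
tool_rot: [0.799, 0.574, 0.105, 0.147]
ft_force: [-0.2, 1.3, -1.9]
gripper_width: 0.0387
grip_force: 30.0
```

```bash
python3 - <<'E'
from h import *
o=env.get_obs(); print(o["gripper_width"],o["joints"].round(2),o["ft_force"].round(2),o["time"])
P,M=target(-.12,.06,.23,45); print(P.round(3)); cmd(P,M)
E
```

```text
0.038650679804409754 [-0.23  0.22  0.57  2.07 -0.21  0.53  0.14] [-0.21  1.28 -1.93] 6.75
[ 0.504 -0.257  0.22 ]
at [ 0.4875 -0.1485  0.2639] tr [-0.244  0.078  0.147] rot [-0.805  0.004 -0.   ]
```

>>> jog_arm:
  rot:
    - [-0.2,0,0]
    - [-0.4,0,0]
    - [-0.6,0,0]
    - [-0.805,0,0]
    - [-0.805,0,0]
    - [-0.805,0,0]
  translation:
    - [-0.06,0.02,0.03]
    - [-0.14,0.04,0.08]
    - [-0.2,0.06,0.12]
    - [-0.244,0.078,0.147]
    - [-0.244,0.078,0.147]
    - [-0.244,0.078,0.147]
  hand: [0.3,0.3,0.3,0.3,0.3,0.3]

```text
time: 7.5
ee_pos: [0.4964, -0.2483, 0.2664]
tool_rot: [0.759, 0.55, 0.226, 0.266]
ft_force: [-0.4, 0.5, -1.6]
gripper_width: 0.0388
grip_force: 30.0
```

```bash
python3 - <<'E'
from h import *
import cv2
o=env.get_obs(); print(o["gripper_width"],o["joints"].round(2),o["ft_force"].round(2),o["time"],o["ee_pos"])
P,M=target(-.12,.06,.23,45); print(P.round(3)); cmd(P,M)
w=camera("wrist"); s=camera("side"); c=camera("scene")
for n,im in (("w2",w),("s2",s),("c2",c)): cv2.imwrite(f"pics/{n}.png",im[:,:,::-1])
for k in ("wrist",): print({t:[(np.round(d["position"]).tolist(),round(d["conf"],2)) for d in finder.recognise(k,t)[:3]] for t in ("stop_face","plunger_face","v_mid","bar_mid")})
big=np.zeros((600,800,3),np.uint8); big[:360,:480]=cv2.resize(w,(480,360),interpolation=cv2.INTER_AREA)
big[:,500:800]=cv2.resize(s[190:440,400:525],(300,600),interpolation=cv2.INTER_CUBIC)
big[370:600,0:410]=cv2.resize(c[225:340,95:300],(410,230),interpolation=cv2.INTER_CUBIC)
cv2.imwrite("pics/m2.png",big[:,:,::-1])
E
```

```text
0.038772494229141724 [ 0.98  0.25 -0.55  2.22 -1.25  0.04  1.41] [-0.42  0.5  -1.57] 7.5 [ 0.49638198 -0.24827275  0.26639731]
[ 0.504 -0.257  0.22 ]
at [ 0.4964 -0.2483  0.2664] tr [-0.021 -0.056  0.102] rot [-0.141 -0.103 -0.028]
{'stop_face': [([428.0, 136.0], 0.76)], 'plunger_face': [([428.0, 138.0], 0.36)], 'v_mid': [([428.0, 137.0], 0.69)], 'bar_mid': [([427.0, 136.0], 0.87)]}
```

View pics/m2.png

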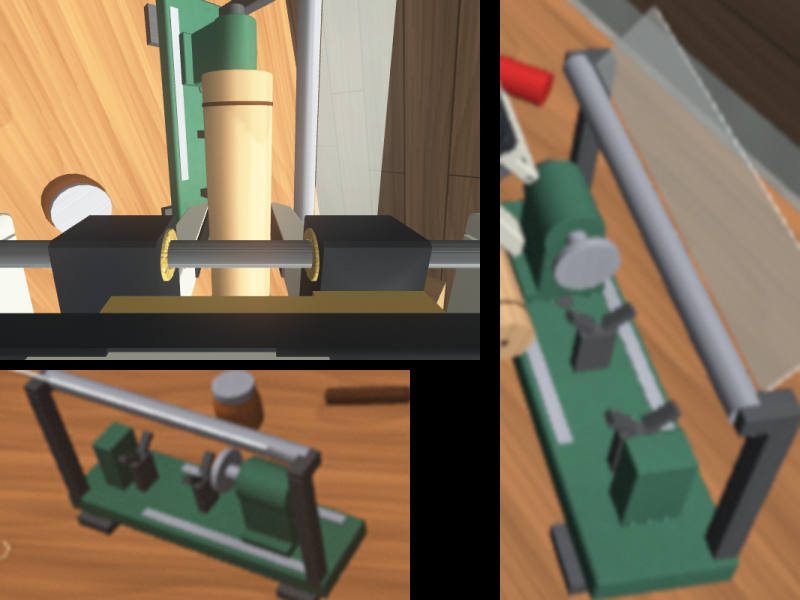

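```bash
cat > kin.py <<'E'
from h import *
import itertools
def fk(j,p,sg):
    h,a,b,L,e0,e1=p; j=np.array(j)*sg
    r=lambda ax,t:R.from_euler(ax,t)
    A=r('z',j[0])*r('y',j[1])*r('z',j[2]); P=np.array([0,0,h])+A.apply([e0,0,a])
    A=A*r('y',j[3]); P=P+A.apply([e1,0,b]); A=A*r('z',j[4])*r('y',j[5]); P=P+A.apply([0,0,L]); A=A*r('z',j[6])
    return P,A*r('z',np.pi/2)
S=[([-1.23049,.61493,-.01262,1.42338,.0081,1.1034,-.04039],[.23307,.60675,.21863],[.18234,.98324,0,0]),
([-.82,.35,.38,1.84,-.15,.99,-.49],[.4282,.235,.2506],[.744,.668,0,0]),
([-.82,.32,.40,1.83,-.14,1.02,-.45],[.4287,.2216,.2682],[.739,.674,.003,.001]),
([-.23,.22,.57,2.07,-.21,.53,.14],[.4875,-.1485,.2639],[.799,.574,.105,.147]),
([.98,.25,-.55,2.22,-1.25,.04,1.41],[.4964,-.2483,.2664],[.759,.55,.226,.266])]
def fit():
    best=None
    for sg in itertools.product((-1,1),repeat=3):
        sg=np.array([-1,1,sg[0],1,sg[1],1,sg[2]])
        def f(p):
            o=[]
            for j,x,q in S:
                P,A=fk(j,p,sg); o+=list(P-x)+list(.2*(A.inv()*R.from_quat(q)).as_rotvec())
            return o
        s=least_squares(f,[.33,.4,.4,.25,0,0])
        if best is None or s.cost<best[0]: best=(s.cost,s.x,sg,np.abs(s.fun).max())
    return best
if __name__=="__main__":
    b=fit(); print(b); _,p,sg,_=b
    lo=np.array([-3.12,-.3,-1.34,.26,-1.36,.01,-2.84]); hi=np.array([3.12,2.06,1.32,2.42,4.5,1.98,2.84])
    for z in (.125,.15):
      for t in (30,35,40,45):
        P,M=target(0,.08,z,t); M=R.from_matrix(M)
        for j3 in (0,.4,-.4):
            g=lambda j:np.r_[fk(j,p,sg)[0]-P,.2*(fk(j,p,sg)[1].inv()*M).as_rotvec(),.003*(j[2]-j3)]
            s=least_squares(g,[.4,.5,j3,1.7,0,.5,0],bounds=(lo,hi)); print(z,t,s.x.round(2),np.abs(s.fun[:6]).max().round(4))
E
python3 kin.py
```

```text
(np.float64(0.0007967998346036904), array([0.28765215, 0.50333739, 0.37173987, 0.28021802, 0.03553159,
       0.01450891]), array([-1,  1, -1,  1, -1,  1, -1]), np.float64(0.0235973785091301))
0.125 30 [ 0.44  0.65 -0.    1.86 -0.51  0.12  0.61] 0.0
0.125 30 [ 0.16  0.69  0.4   1.86 -1.29  0.3   1.28] 0.0
0.125 30 [ 0.72  0.69 -0.4   1.86  1.06  0.2  -0.85] 0.0
0.125 35 [ 0.53  0.66 -0.11  1.9  -1.36  0.01  1.49] 0.0046
0.125 35 [ 0.53  0.66 -0.11  1.9  -1.36  0.01  1.49] 0.0046
0.125 35 [ 0.73  0.69 -0.4   1.92  1.88  0.16 -1.67] 0.0
0.125 40 [ 0.56  0.65 -0.14  1.9  -1.36  0.01  1.51] 0.0197
0.125 40 [ 0.56  0.65 -0.14  1.9  -1.36  0.01  1.51] 0.0197
0.125 40 [ 0.74  0.7  -0.4   1.98  2.57  0.24 -2.34] 0.0
0.125 45 [ 0.6   0.66 -0.19  1.89 -1.36  0.01  1.53] 0.0347
0.125 45 [ 0.6   0.66 -0.18  1.89 -1.36  0.01  1.53] 0.0347
0.125 45 [ 0.75  0.72 -0.4   2.03  2.85  0.37 -2.61] 0.0
0.15 30 [ 0.44  0.61 -0.    1.85 -0.36  0.17  0.46] 0.0
0.15 30 [ 0.16  0.65  0.4   1.85 -1.12  0.32  1.11] 0.0
0.15 30 [ 0.73  0.65 -0.4   1.85  0.83  0.23 -0.64] 0.0
0.15 35 [ 0.47  0.61 -0.04  1.91 -1.36  0.05  1.47] 0.0
0.15 35 [ 0.46  0.61 -0.02  1.91 -1.36  0.06  1.47] 0.0003
0.15 35 [ 0.73  0.64 -0.4   1.91  1.53  0.14 -1.33] 0.0
0.15 40 [ 0.56  0.61 -0.15  1.91 -1.36  0.01  1.5 ] 0.0143
0.15 40 [ 0.56  0.61 -0.15  1.91 -1.36  0.01  1.5 ] 0.0143
0.15 40 [ 0.74  0.65 -0.4   1.97  2.43  0.19 -2.22] 0.0
0.15 45 [ 0.6   0.61 -0.19  1.91 -1.36  0.01  1.52] 0.0293
0.15 45 [ 0.6   0.61 -0.19  1.91 -1.36  0.01  1.52] 0.0293
0.15 45 [ 0.75  0.66 -0.4   2.03  2.82  0.31 -2.59] 0.0
```

```bash
cat > kin2.py <<'E'
from kin import *
sg=np.array([-1,1,-1,1,-1,1,-1])
r=lambda ax,t:R.from_euler(ax,t)
def fk2(j,p):
    j=np.array(j)*sg; q=np.reshape(p[:12],(4,3)); 
    A=r('z',j[0]); P=np.array([0,0,p[12]]); A=A*r('y',j[1])*r('z',j[2]); P=P+A.apply(q[0])
    A=A*r('y',j[3]); P=P+A.apply(q[1]); A=A*r('z',j[4]); A=A*r('y',j[5]); P=P+A.apply(q[2]); A=A*r('z',j[6])
    return P,A*r('z',np.pi/2)
p0=np.r_[0,0,.4, 0,0,.4, 0,0,.28, 0,0,0, .3]
def fit2(S):
    def f(p):
        o=[]
        for j,x,q in S:
            P,A=fk2(j,p); o+=list(P-x)
        return np.r_[o,.003*(p-p0)]
    return least_squares(f,p0)
if __name__=="__main__":
    o=env.get_obs(); S[-1]=(o["joints"],o["ee_pos"],o["tool_rot"])
    for j,x,q in S: print("rot err deg",np.degrees((fk2(j,p0)[1].inv()*R.from_quat(q)).as_rotvec()).round(1))
    s=fit2(S); print(s.x.round(3)); print(s.fun[:15].round(4))
E
python3 kin2.py
```

```text
rot err deg [-0. -0. -0.]
rot err deg [-0.4  0.4 -0.3]
rot err deg [-0.2  0.4  0.4]
rot err deg [-0.   0.3 -0.2]
rot err deg [ 0. -0.  0.]
[ 0.012 -0.005  0.54  -0.007 -0.005  0.359 -0.006 -0.008  0.309  0.
  0.     0.     0.248]
[-0.0022  0.0014 -0.0005 -0.0005 -0.001  -0.0003 -0.0003  0.0009 -0.
 -0.0025 -0.0015  0.0034  0.0015 -0.0007 -0.0026]
```

```bash
cat > plan.py <<'E'
from kin2 import *
o=env.get_obs(); S[-1]=(o["joints"],o["ee_pos"],o["tool_rot"]); p=fit2(S).x
lo=np.array([-3.12,-.3,-1.34,.26,-1.36,.01,-2.84])+.03; hi=np.array([3.12,2.06,1.32,2.42,4.5,1.98,2.84])-.03
def ik(P,M,guess,w=.003):
    g0=np.array(guess,float)
    g=lambda j:np.r_[fk2(j,p)[0]-P,.2*(fk2(j,p)[1].inv()*M).as_rotvec(),w*(j-g0)*np.array([0,0,1,0,0,0,0])]
    s=least_squares(g,np.clip(g0,lo,hi),bounds=(lo,hi)); return s.x,np.abs(s.fun[:6]).max()
E
python3 - <<'E'
from plan import *
for nm,a in (("final",(0,.08,.125,45)),("final40",(0,.08,.125,40)),("press",(0,.07,.15,45)),("stage",(-.1,.06,.23,45)),("stage",(-.06,.06,.25,45))):
    P,M=target(*a); 
    for flip in (0,1):
      for j3 in (-.5,0,.5):
        Mf=R.from_matrix(M)*R.from_euler('z',np.pi*flip)
        x,e=ik(P,Mf,[.5,.6,j3,2,2.9,.4,.5 if flip else -2.5]); print(nm,flip,x.round(2),e.round(4))
E
```

```text
final 0 [ 0.79  0.7  -0.5   2.14  2.76  0.47 -2.52] 0.0
final 0 [ 0.66  0.67 -0.3   2.14  3.    0.43 -2.81] 0.0
final 0 [ 0.66  0.67 -0.3   2.14  3.    0.43 -2.81] 0.0001
final 1 [ 0.79  0.7  -0.5   2.14  2.76  0.47  0.62] 0.0
final 1 [ 0.45  0.65 -0.    2.13  3.36  0.43 -0.11] 0.0
final 1 [ 0.11  0.71  0.5   2.12  3.83  0.57 -0.71] 0.0
final40 0 [ 0.79  0.68 -0.5   2.09  2.52  0.34 -2.3 ] 0.0
final40 0 [ 0.61  0.64 -0.23  2.07  2.97  0.26 -2.81] 0.0
final40 0 [ 0.61  0.64 -0.23  2.07  2.97  0.26 -2.81] 0.0001
final40 1 [ 0.79  0.68 -0.5   2.09  2.52  0.34  0.84] 0.0
final40 1 [ 0.45  0.63 -0.    2.06  3.45  0.26 -0.21] 0.0
final40 1 [ 0.1   0.69  0.5   2.06  4.06  0.45 -0.94] 0.0
press 0 [ 0.82  0.65 -0.5   2.12  2.74  0.39 -2.5 ] 0.0
press 0 [ 0.69  0.62 -0.31  2.12  3.01  0.36 -2.81] 0.0
press 0 [ 0.69  0.62 -0.31  2.12  3.01  0.36 -2.81] 0.0001
press 1 [ 0.82  0.65 -0.5   2.12  2.74  0.39  0.64] 0.0
press 1 [ 0.47  0.6  -0.    2.11  3.44  0.36 -0.18] 0.0
press 1 [ 0.13  0.66  0.5   2.1   3.92  0.52 -0.78] 0.0
stage 0 [ 0.92  0.38 -0.5   2.29  3.01  0.27 -2.79] 0.0
stage 0 [ 0.91  0.38 -0.49  2.29  3.02  0.26 -2.81] 0.0001
stage 0 [ 0.91  0.38 -0.49  2.29  3.02  0.26 -2.81] 0.0001
stage 1 [ 0.92  0.38 -0.5   2.29  3.01  0.27  0.35] 0.0
stage 1 [ 0.53  0.34 -0.    2.28  3.67  0.29 -0.36] 0.0
stage 1 [ 0.15  0.38  0.5   2.28  4.05  0.43 -0.78] 0.0
stage 0 [ 0.9   0.39 -0.5   2.17  2.81  0.17 -2.61] 0.0
stage 0 [ 0.84  0.38 -0.42  2.17  3.    0.16 -2.81] 0.0001
stage 0 [ 0.84  0.38 -0.42  2.17  3.    0.16 -2.81] 0.0001
stage 1 [ 0.9   0.39 -0.5   2.17  2.81  0.17  0.53] 0.0
stage 1 [ 0.51  0.36 -0.    2.15  3.88  0.19 -0.6 ] 0.0
stage 1 [ 0.13  0.39  0.5   2.15  4.26  0.36 -1.03] 0.0
```

```bash
cat >> plan.py <<'E'
def injig(X):
    c,s=np.cos(J[2]),np.sin(J[2]); d=np.atleast_2d(X)-np.r_[J[:2],0]
    return np.c_[c*d[:,0]+s*d[:,1],-s*d[:,0]+c*d[:,1],d[:,2]]
def show(q):
    P,A=fk2(q,p); M=A.as_matrix(); ax=P-DEP*M[:,2]
    pts=[ax+(OFF+.08)*M[:,0],ax+(OFF-.08)*M[:,0],P-.084*M[:,2]+.094*M[:,1],P-.084*M[:,2]-.094*M[:,1]]
    print(np.round(q,2),"spind",(injig(pts[:2])*1e3).round().tolist(),"body",(injig(pts[2:])*1e3).round().tolist())
E
python3 - <<'E'
from plan import *
q0=o["joints"].copy()
P,M=target(-.13,.06,.27,50,off=-OFF); Mf=R.from_matrix(M)*R.from_euler('z',np.pi)
for j3 in (-.55,-.3):
    qe,e=ik(P,Mf,[.9,.4,j3,2.2,2.9,.4,.5]); print("end",qe.round(2),e.round(4))
    q1=q0.copy(); q1[5]=.3; show(q0); show(q1)
    for s in np.linspace(0,1,8)[1:]: show(q1+(qe-q1)*s)
E
```

```text
end [ 0.98  0.27 -0.55  2.38  3.15  0.33  0.18] 0.0
[ 0.97  0.24 -0.54  2.22 -1.25  0.04  1.41] spind [[-129.0, 148.0, 279.0], [-124.0, -12.0, 272.0]] body [[-102.0, 57.0, 390.0], [-244.0, 58.0, 267.0]]
[ 0.97  0.24 -0.54  2.22 -1.25  0.3   1.41] spind [[-160.0, 218.0, 298.0], [-130.0, 66.0, 259.0]] body [[-112.0, 114.0, 388.0], [-259.0, 114.0, 271.0]]
[ 0.97  0.25 -0.54  2.24 -0.62  0.3   1.23] spind [[-231.0, 186.0, 237.0], [-152.0, 48.0, 241.0]] body [[-150.0, 137.0, 347.0], [-289.0, 54.0, 253.0]]
[ 0.97  0.25 -0.54  2.27  0.01  0.31  1.06] spind [[-281.0, 119.0, 196.0], [-160.0, 21.0, 234.0]] body [[-189.0, 135.0, 308.0], [-292.0, -13.0, 256.0]]
[ 0.97  0.25 -0.54  2.29  0.64  0.31  0.88] spind [[-295.0, 38.0, 182.0], [-151.0, 0.0, 242.0]] body [[-218.0, 116.0, 278.0], [-266.0, -66.0, 281.0]]
[ 0.97  0.26 -0.54  2.31  1.27  0.32  0.71] spind [[-274.0, -33.0, 194.0], [-131.0, -0.0, 258.0]] body [[-235.0, 91.0, 261.0], [-220.0, -87.0, 318.0]]
[ 0.98  0.26 -0.55  2.33  1.89  0.32  0.53] spind [[-226.0, -70.0, 221.0], [-111.0, 27.0, 274.0]] body [[-240.0, 72.0, 252.0], [-169.0, -69.0
[... 1024 characters left out ...]
2.0, 23.0, 184.0], [-150.0, -17.0, 247.0]] body [[-213.0, 103.0, 277.0], [-268.0, -77.0, 288.0]]
[ 0.86  0.24 -0.4   2.31  1.39  0.32  0.57] spind [[-267.0, -48.0, 201.0], [-125.0, -17.0, 268.0]] body [[-226.0, 78.0, 262.0], [-219.0, -98.0, 329.0]]
[ 0.83  0.24 -0.37  2.33  2.06  0.32  0.36] spind [[-218.0, -81.0, 231.0], [-102.0, 16.0, 286.0]] body [[-229.0, 63.0, 256.0], [-166.0, -75.0, 368.0]]
[ 0.8   0.24 -0.33  2.35  2.72  0.33  0.15] spind [[-165.0, -68.0, 259.0], [-99.0, 75.0, 288.0]] body [[-232.0, 61.0, 252.0], [-129.0, -15.0, 390.0]]
[ 0.78  0.25 -0.3   2.37  3.38  0.33 -0.06] spind [[-130.0, -20.0, 270.0], [-130.0, 140.0, 270.0]] body [[-244.0, 67.0, 243.0], [-124.0, 67.0, 387.0]]
```

```bash
python3 - <<'E'
from plan import *
q0=o["joints"].copy()
P,M=target(-.10,.06,.27,48,off=-OFF); Mf=R.from_matrix(M)*R.from_euler('z',np.pi)
qe,e=ik(P,Mf,[.9,.4,-.55,2.2,2.9,.4,.5]); print("end",qe.round(2),e.round(4),P.round(3))
q1=q0.copy(); q1[5]=.3; show(qe)
qs=[q0,q1]+[q1+(qe-q1)*s for s in np.linspace(0,1,9)[1:]]; np.save("qs.npy",qs)
X=[fk2(q,p) for q in qs]
for (Pa,A),(Pb,B) in zip(X,X[1:]): print("tr",(A.inv().apply(Pb-Pa)/.4).round(3).tolist(),"rot",(np.degrees((A.inv()*B).as_rotvec())/30).round(3).tolist(),"end",Pb.round(3))
E
```

```text
end [ 0.95  0.3  -0.55  2.28  3.    0.24  0.32] 0.0 [ 0.527 -0.251  0.261]
[ 0.95  0.3  -0.55  2.28  3.    0.24  0.32] spind [[-100.0, -20.0, 270.0], [-100.0, 140.0, 270.0]] body [[-215.0, 66.0, 247.0], [-89.0, 66.0, 387.0]]
tr [0.196, -0.032, -0.022] rot [0.079, 0.489, 0.0] end [ 0.507 -0.167  0.267]
tr [-0.054, -0.112, -0.005] rot [0.306, -0.061, -0.704] end [ 0.47  -0.177  0.235]
tr [-0.059, -0.097, -0.002] rot [0.277, -0.089, -0.71] end [ 0.441 -0.205  0.215]
tr [-0.064, -0.077, -0.0] rot [0.242, -0.117, -0.716] end [ 0.428 -0.243  0.209]
tr [-0.069, -0.056, 0.001] rot [0.203, -0.145, -0.722] end [ 0.432 -0.277  0.216]
tr [-0.075, -0.035, 0.001] rot [0.162, -0.173, -0.725] end [ 0.452 -0.299  0.231]
tr [-0.081, -0.014, -0.0] rot [0.122, -0.199, -0.726] end [ 0.481 -0.301  0.247]
tr [-0.087, 0.004, -0.002] rot [0.084, -0.222, -0.726] end [ 0.509 -0.284  0.258]
tr [-0.092, 0.019, -0.003] rot [0.051, -0.239, -0.724] end [ 0.527 -0.251  0.261]
```

>>> jog_arm:
  rot:
    - [0.04,0.25,0]
    - [0.08,0.49,0]
    - [0.08,0.49,0]
    - [0.08,0.49,0]
  translation:
    - [0.1,-0.016,-0.01]
    - [0.196,-0.032,-0.022]
    - [0.196,-0.032,-0.022]
    - [0.196,-0.032,-0.022]
  hand: [0.3,0.3,0.3,0.3]

```text
time: 8.35
ee_pos: [0.5052, -0.1685, 0.2695]
tool_rot: [0.728, 0.585, 0.308, 0.18]
ft_force: [0.3, -0.6, -1.4]
gripper_width: 0.0394
grip_force: 30.0
```

```bash
cat > nxt.py <<'E'
from plan import *
import sys
print("q",o["joints"].round(2),"t",o["time"],"w",o["gripper_width"].round(4),"F",o["ft_force"].round(1))
for i in map(int,sys.argv[1:]):
    P,A=fk2(np.load("qs.npy")[i],p); cmd(P,A.as_matrix())
E
python3 nxt.py 1 2
```

```text
Traceback (most recent call last):
  File "nxt.py", line 3, in <module>
    print("q",o["joints"].round(2),"t",o["time"],"w",o["gripper_width"].round(4),"F",o["ft_force"].round(1))
                                                     ^^^^^^^^^^^^^^^^^^^^^^^^
AttributeError: 'float' object has no attribute 'round'
```

```bash
sed -i 's/\["gripper_width"\].round(4)/["gripper_width"]/' nxt.py; sed -i 's/^o=env.get_obs(); S\[-1\]=(o\["joints"\],o\["ee_pos"\],o\["tool_rot"\]);/o=env.get_obs(); S.append((o["joints"],o["ee_pos"],o["tool_rot"]));/' plan.py; python3 nxt.py 1 2 3
```

```text
q [ 0.97  0.25 -0.54  2.22 -1.25  0.3   1.42] t 8.35 w 0.03943500099569504 F [ 0.3 -0.6 -1.4]
at [ 0.5052 -0.1685  0.2695] tr [ 0.007 -0.002  0.003] rot [ 0.002  0.008 -0.003]
at [ 0.5052 -0.1685  0.2695] tr [-0.047 -0.113 -0.001] rot [ 0.306 -0.053 -0.707]
at [ 0.5052 -0.1685  0.2695] tr [-0.134 -0.18  -0.018] rot [ 0.576 -0.136 -1.42 ]
```

Exactly as predicted. Continue along the sweep.

>>> jog_arm:
  rot:
    - [0.1,-0.02,-0.24]
    - [0.2,-0.04,-0.47]
    - [0.31,-0.06,-0.71]
  translation:
    - [-0.012,-0.04,0]
    - [-0.03,-0.077,0]
    - [-0.05,-0.113,-0.003]
  hand: [0.3,0.3,0.3]

```text
time: 8.72
ee_pos: [0.4676, -0.1775, 0.2374]
tool_rot: [0.624, 0.731, 0.209, 0.184]
ft_force: [-0.5, 0.7, -2.1]
gripper_width: 0.0394
grip_force: 30.0
```

>>> jog_arm:
  rot:
    - [0.09,-0.03,-0.24]
    - [0.18,-0.06,-0.47]
    - [0.28,-0.09,-0.71]
  translation:
    - [-0.015,-0.034,0]
    - [-0.035,-0.066,0]
    - [-0.059,-0.097,-0.002]
  hand: [0.3,0.3,0.3]

```text
time: 9.1
ee_pos: [0.4387, -0.2059, 0.2176]
tool_rot: [0.494, 0.842, 0.104, 0.19]
ft_force: [0.6, 0.5, -1.2]
gripper_width: 0.0396
grip_force: 30.0
```

>>> jog_arm:
  rot:
    - [0.08,-0.04,-0.24]
    - [0.16,-0.08,-0.48]
    - [0.24,-0.12,-0.72]
    - [0.24,-0.12,-0.72]
  translation:
    - [-0.018,-0.027,0]
    - [-0.04,-0.053,0]
    - [-0.064,-0.077,0]
    - [-0.064,-0.077,0]
  hand: [0.3,0.3,0.3,0.3]

```text
time: 9.6
ee_pos: [0.4259, -0.2424, 0.212]
tool_rot: [0.344, 0.917, -0.0, 0.201]
ft_force: [-0.7, 1.2, -1.3]
gripper_width: 0.0395
grip_force: 30.0
```

```bash
python3 nxt.py 4 5
```

```text
q [ 0.6   0.24 -0.11  2.21 -0.1   0.3   1.44] t 9.6 w 0.039457029017344394 F [-0.7  1.2 -1.3]
at [ 0.4259 -0.2424  0.212 ] tr [ 0.025 -0.005  0.012] rot [-0.006  0.004  0.002]
at [ 0.4259 -0.2424  0.212 ] tr [-0.037 -0.07   0.015] rot [ 0.196 -0.142 -0.72 ]
```

```bash
cat > re.py <<'E'
from plan import *
import sys
n=int(sys.argv[1]); q0=o["joints"].copy(); print("q",q0.round(2),"t",o["time"])
P,M=target(-.10,.06,.27,48,off=-OFF); Mf=R.from_matrix(M)*R.from_euler('z',np.pi)
for j3 in (-.1,0,.1):
    qe,e=ik(P,Mf,[.6,.4,j3,2.2,3.4,.4,0]); print("end",qe.round(2),e.round(4),P.round(3))
qe,e=ik(P,Mf,[.6,.4,0,2.2,3.4,.4,0])
qs=[q0+(qe-q0)*s for s in np.linspace(0,1,n+1)]
for q in qs[1:]: q[5]=max(q[5],.28)
qs[-1]=qe; np.save("qs.npy",qs)
X=[fk2(q,p) for q in qs]
for q in qs: show(q)
for (Pa,A),(Pb,B) in zip(X,X[1:]): print("tr",(A.inv().apply(Pb-Pa)/.4).round(3).tolist(),"rot",(np.degrees((A.inv()*B).as_rotvec())/30).round(3).tolist(),"end",Pb.round(3))
E
python3 re.py 5
```

```text
Traceback (most recent call last):
  File "re.py", line 1, in <module>
    from plan import *
  File "plan.py", line 1, in <module>
    from kin2 import *
  File "kin2.py", line 1, in <module>
    from kin import *
  File "kin.py", line 1, in <module>
    from h import *
  File "h.py", line 1, in <module>
    from station import env, camera, camera_params, finder, workorder
  File "re.py", line 3, in <module>
    n=int(sys.argv[1]); q0=o["joints"].copy(); print("q",q0.round(2),"t",o["time"])
NameError: name 'o' is not defined
```

```bash
mv re.py rep.py; rm -rf __pycache__/re.*; python3 rep.py 5
```

```text
q [ 0.6   0.24 -0.11  2.21 -0.1   0.3   1.44] t 9.6
end [ 0.55  0.27 -0.1   2.27  3.47  0.24 -0.21] 0.0 [ 0.527 -0.251  0.261]
end [ 0.46  0.27 -0.    2.27  3.57  0.25 -0.33] 0.0 [ 0.527 -0.251  0.261]
end [ 0.38  0.27  0.1   2.27  3.67  0.27 -0.43] 0.0 [ 0.527 -0.251  0.261]
[ 0.6   0.24 -0.11  2.21 -0.1   0.3   1.44] spind [[-265.0, 77.0, 194.0], [-130.0, 16.0, 254.0]] body [[-186.0, 132.0, 304.0], [-253.0, -42.0, 278.0]]
[ 0.58  0.24 -0.09  2.22  0.64  0.29  1.09] spind [[-272.0, -6.0, 193.0], [-126.0, -11.0, 258.0]] body [[-210.0, 98.0, 273.0], [-231.0, -85.0, 309.0]]
[ 0.55  0.25 -0.07  2.23  1.37  0.28  0.73] spind [[-239.0, -70.0, 216.0], [-102.0, -14.0, 278.0]] body [[-214.0, 67.0, 262.0], [-186.0, -98.0, 349.0]]
[ 0.52  0.26 -0.04  2.24  2.1   0.28  0.38] spind [[-183.0, -93.0, 249.0], [-76.0, 17.0, 296.0]] body [[-205.0, 51.0, 261.0], [-135.0, -71.0, 385.0]]
[ 0.49  0.26 -0.02  2.26  2.84  0.28  0.03] spind [[-127.0, -70.0, 273.0], [-69.0, 77.0, 298.0]] body [[-200.0, 56.0, 259.0], [-97.0, -10.0, 402.0]]
[ 0.46  0.27 -0.    2.27  3.57  0.25 -0.33] spind [[-100.0, -20.0, 270.0], [-100.0, 140.0, 270.0]] body [[-215.0, 67.0, 247.0], [-89.0, 67.0, 387.0]]
tr [-0.053, -0.129, -0.004] rot [0.379, -0.099, -0.687] end [ 0.41  -0.294  0.216]
tr [-0.093, -0.082, -0.004] rot [0.29, -0.215, -0.696] end [ 0.427 -0.334  0.239]
tr [-0.12, -0.032, -0.006] rot [0.182, -0.3, -0.699] end [ 0.469 -0.342  0.265]
tr [-0.138, 0.023, -0.009] rot [0.047, -0.361, -0.697] end [ 0.513 -0.309  0.278]
tr [-0.126, 0.091, -0.011] rot [-0.139, -0.35, -0.696] end [ 0.527 -0.251  0.261]
```

>>> jog_arm:
  rot:
    - [0.12,-0.03,-0.22]
    - [0.25,-0.06,-0.45]
    - [0.38,-0.1,-0.69]
  translation:
    - [-0.013,-0.045,0]
    - [-0.03,-0.09,0]
    - [-0.053,-0.129,-0.004]
  hand: [0.3,0.3,0.3]

```text
time: 9.98
ee_pos: [0.4068, -0.2957, 0.2143]
tool_rot: [0.191, 0.954, -0.137, 0.187]
ft_force: [0.5, -0.8, -2.1]
gripper_width: 0.0391
grip_force: 29.9
```

>>> jog_arm:
  rot:
    - [0.1,-0.07,-0.23]
    - [0.2,-0.14,-0.46]
    - [0.29,-0.21,-0.7]
    - [0.29,-0.21,-0.7]
  translation:
    - [-0.028,-0.03,0]
    - [-0.06,-0.057,0]
    - [-0.093,-0.082,-0.004]
    - [-0.093,-0.082,-0.004]
  hand: [0.3,0.3,0.3,0.3]

```text
time: 10.48
ee_pos: [0.4252, -0.3346, 0.2367]
tool_rot: [0.021, 0.948, -0.249, 0.196]
ft_force: [-1.0, -0.2, -1.8]
gripper_width: 0.0392
grip_force: 30.0
```

```bash
python3 rep.py 3
```

```text
q [-0.06  0.3   0.68  2.26  0.84  0.06  1.25] t 10.475
end [ 0.56  0.26 -0.1   2.29  3.5   0.25 -0.23] 0.0 [ 0.527 -0.251  0.261]
end [ 0.48  0.26 -0.    2.28  3.6   0.26 -0.34] 0.0 [ 0.527 -0.251  0.261]
end [ 0.4   0.27  0.1   2.28  3.69  0.28 -0.44] 0.0 [ 0.527 -0.251  0.261]
[-0.06  0.3   0.68  2.26  0.84  0.06  1.25] spind [[-243.0, -67.0, 218.0], [-106.0, -11.0, 279.0]] body [[-218.0, 70.0, 263.0], [-190.0, -94.0, 350.0]]
[0.12 0.29 0.45 2.27 1.76 0.28 0.72] spind [[-233.0, -132.0, 255.0], [-108.0, -33.0, 273.0]] body [[-236.0, 14.0, 250.0], [-164.0, -102.0, 380.0]]
[0.3  0.27 0.23 2.28 2.68 0.28 0.19] spind [[-146.0, -100.0, 274.0], [-75.0, 43.0, 282.0]] body [[-210.0, 29.0, 252.0], [-104.0, -31.0, 395.0]]
[ 0.48  0.26 -0.    2.28  3.6   0.26 -0.34] spind [[-100.0, -20.0, 270.0], [-100.0, 140.0, 270.0]] body [[-215.0, 67.0, 247.0], [-89.0, 67.0, 387.0]]
tr [0.016, -0.115, 0.012] rot [0.313, 0.103, -0.737] end [ 0.414 -0.373  0.255]
tr [-0.212, 0.006, -0.024] rot [0.118, -0.536, -0.663] end [ 0.49  -0.337  0.27 ]
tr [-0.217, 0.08, -0.042] rot [-0.075, -0.59, -0.65] end [ 0.527 -0.251  0.261]
```

```bash
cat > go.py <<'E'
from plan import *
import sys
# args: list of joint waypoints (j5,j6,j7[,j3 etc via current])
q0=o["joints"].copy(); print("q",q0.round(2),"t",o["time"],o["gripper_width"])
qs=[q0]
for a in sys.argv[1:]:
    v=[float(t) for t in a.split(",")]; q=qs[-1].copy()
    if len(v)==3: q[4:]=v
    else: q[:]=v
    qs.append(q)
X=[fk2(q,p) for q in qs]; X[0]=(o["ee_pos"],R.from_quat(o["tool_rot"]))
for q in qs: show(q)
for (Pa,A),(Pb,B) in zip(X,X[1:]): print("tr",(A.inv().apply(Pb-Pa)/.4).round(3).tolist(),"rot",(np.degrees((A.inv()*B).as_rotvec())/30).round(3).tolist(),"end",Pb.round(3))
E
python3 go.py 1.1,.3,1.05 1.6,.45,.8 2.2,.45,.5 2.7,.45,.2 3.2,.4,0 
```

```text
q [-0.06  0.3   0.68  2.26  0.84  0.06  1.25] t 10.475 0.03922805320707594
[-0.06  0.3   0.68  2.26  0.84  0.06  1.25] spind [[-243.0, -67.0, 218.0], [-106.0, -11.0, 279.0]] body [[-218.0, 70.0, 263.0], [-190.0, -94.0, 350.0]]
[-0.06  0.3   0.68  2.26  1.1   0.3   1.05] spind [[-294.0, -116.0, 239.0], [-146.0, -66.0, 270.0]] body [[-252.0, 22.0, 255.0], [-224.0, -126.0, 367.0]]
[-0.06  0.3   0.68  2.26  1.6   0.45  0.8 ] spind [[-278.0, -174.0, 299.0], [-136.0, -100.0, 305.0]] body [[-253.0, -33.0, 272.0], [-203.0, -139.0, 420.0]]
[-0.06  0.3   0.68  2.26  2.2   0.45  0.5 ] spind [[-200.0, -178.0, 343.0], [-87.0, -66.0, 334.0]] body [[-216.0, -43.0, 291.0], [-145.0, -102.0, 455.0]]
[-0.06  0.3   0.68  2.26  2.7   0.45  0.2 ] spind [[-139.0, -149.0, 360.0], [-58.0, -12.0, 345.0]] body [[-188.0, -26.0, 299.0], [-108.0, -55.0, 467.0]]
[-0.06  0.3   0.68  2.26  3.2   0.4   0.  ] spind [[-97.0, -102.0, 353.0], [-62.0, 50.0, 318.0]] body [[-186.0, -5.0, 291.0], [-85.0, 8.0, 448.0]]
tr [0.142, -0.103, -0.034] rot [0.27, 0.38, -0.125] end [ 0.362 -0.367  0.245]
tr [-0.016, -0.171, -0.021] rot [0.445, 0.013, -0.414] end [ 0.36  -0.417  0.294]
tr [-0.168, -0.093, -0.027] rot [0.299, -0.393, -0.462] end [ 0.427 -0.421  0.332]
tr [-0.156, -0.04, -0.019] rot [0.141, -0.387, -0.289] end [ 0.485 -0.394  0.346]
tr [-0.152, 0.045, -0.018] rot [-0.053, -0.399, -0.49] end [ 0.52  -0.344  0.328]
```

>>> jog_arm:
  rot:
    - [0.13,0.19,-0.06]
    - [0.27,0.38,-0.125]
    - [0.27,0.38,-0.125]
  translation:
    - [0.07,-0.05,-0.017]
    - [0.142,-0.103,-0.034]
    - [0.142,-0.103,-0.034]
  hand: [0.3,0.3,0.3]

```text
time: 10.85
ee_pos: [0.3618, -0.3676, 0.2445]
tool_rot: [0.029, 0.943, -0.317, 0.091]
ft_force: [0.5, 0.4, -2.4]
gripper_width: 0.0397
grip_force: 30.0
```

>>> jog_arm:
  rot:
    - [0.22,0.01,-0.2]
    - [0.445,0.013,-0.414]
    - [0.445,0.013,-0.414]
  translation:
    - [-0.008,-0.085,-0.01]
    - [-0.016,-0.171,-0.021]
    - [-0.016,-0.171,-0.021]
  hand: [0.3,0.3,0.3]

```text
time: 11.22
ee_pos: [0.3609, -0.4165, 0.2915]
tool_rot: [-0.061, 0.899, -0.43, 0.052]
ft_force: [-0.1, 0.1, -1.1]
gripper_width: 0.0393
grip_force: 30.0
```

```bash
python3 go.py 2.2,.45,.5 2.7,.45,.2
```

```text
q [-0.42  0.5   1.27  2.27  1.67  0.09  0.69] t 11.225 0.03933446130690362
[-0.42  0.5   1.27  2.27  1.67  0.09  0.69] spind [[-280.0, -169.0, 300.0], [-138.0, -95.0, 306.0]] body [[-255.0, -27.0, 274.0], [-206.0, -135.0, 421.0]]
[-0.42  0.5   1.27  2.27  2.2   0.45  0.5 ] spind [[-259.0, -224.0, 422.0], [-129.0, -142.0, 378.0]] body [[-256.0, -109.0, 333.0], [-183.0, -131.0, 505.0]]
[-0.42  0.5   1.27  2.27  2.7   0.45  0.2 ] spind [[-193.0, -203.0, 427.0], [-91.0, -94.0, 370.0]] body [[-224.0, -95.0, 334.0], [-138.0, -90.0, 501.0]]
tr [0.018, -0.276, -0.066] rot [0.702, 0.148, -0.622] end [ 0.357 -0.466  0.394]
tr [-0.158, -0.037, -0.021] rot [0.141, -0.387, -0.289] end [ 0.42  -0.447  0.392]
```

>>> jog_arm:
  rot:
    - [0.23,0.05,-0.2]
    - [0.46,0.1,-0.41]
    - [0.7,0.15,-0.62]
    - [0.7,0.15,-0.62]
  translation:
    - [0.006,-0.09,-0.02]
    - [0.012,-0.18,-0.04]
    - [0.018,-0.276,-0.066]
    - [0.018,-0.276,-0.066]
  hand: [0.3,0.3,0.3,0.3]

```text
time: 11.72
ee_pos: [0.3556, -0.4663, 0.3933]
tool_rot: [-0.176, 0.787, -0.589, -0.043]
ft_force: [0.1, -0.1, -1.7]
gripper_width: 0.0392
grip_force: 30.0
```

```bash
python3 go.py 2.7,.45,.2 3.2,.45,0 | grep -v spindx
```

```text
q [-0.4   0.44  1.18  2.29  2.09  0.53  0.61] t 11.725 0.03915650463804275
[-0.4   0.44  1.18  2.29  2.09  0.53  0.61] spind [[-264.0, -220.0, 423.0], [-133.0, -139.0, 378.0]] body [[-260.0, -104.0, 334.0], [-187.0, -128.0, 506.0]]
[-0.4   0.44  1.18  2.29  2.7   0.45  0.2 ] spind [[-181.0, -184.0, 407.0], [-85.0, -65.0, 359.0]] body [[-218.0, -71.0, 322.0], [-133.0, -74.0, 489.0]]
[-0.4   0.44  1.18  2.29  3.2   0.45  0.  ] spind [[-127.0, -141.0, 398.0], [-76.0, -5.0, 330.0]] body [[-206.0, -51.0, 314.0], [-101.0, -14.0, 466.0]]
tr [-0.223, -0.003, -0.054] rot [0.079, -0.555, -0.242] end [ 0.437 -0.426  0.376]
tr [-0.163, 0.013, -0.022] rot [0.041, -0.411, -0.479] end [ 0.483 -0.385  0.356]
```

```bash
python3 go.py -0.25,.42,.95,2.29,2.7,.5,.2 -.1,.4,.75,2.28,3.3,.46,-.3 0.13,.38,.5,2.28,4.05,.43,-.78
```

```text
q [-0.4   0.44  1.18  2.29  2.09  0.53  0.61] t 11.725 0.03915650463804275
[-0.4   0.44  1.18  2.29  2.09  0.53  0.61] spind [[-264.0, -220.0, 423.0], [-133.0, -139.0, 378.0]] body [[-260.0, -104.0, 334.0], [-187.0, -128.0, 506.0]]
[-0.25  0.42  0.95  2.29  2.7   0.5   0.2 ] spind [[-157.0, -171.0, 373.0], [-68.0, -44.0, 332.0]] body [[-201.0, -55.0, 294.0], [-114.0, -63.0, 461.0]]
[-0.1   0.4   0.75  2.28  3.3   0.46 -0.3 ] spind [[-100.0, -97.0, 305.0], [-51.0, 55.0, 290.0]] body [[-179.0, 15.0, 254.0], [-80.0, -1.0, 413.0]]
[ 0.13  0.38  0.5   2.28  4.05  0.43 -0.78] spind [[-100.0, -25.0, 232.0], [-103.0, 135.0, 232.0]] body [[-218.0, 59.0, 215.0], [-85.0, 62.0, 348.0]]
tr [-0.31, 0.053, -0.046] rot [0.026, -0.695, -0.221] end [ 0.462 -0.416  0.345]
tr [-0.268, 0.09, -0.023] rot [-0.17, -0.65, 0.0] end [ 0.526 -0.341  0.29 ]
tr [-0.185, 0.199, -0.032] rot [-0.402, -0.609, -0.246] end [ 0.523 -0.255  0.222]
```

>>> jog_arm:
  rot:
    - [0.01,-0.23,-0.07]
    - [0.02,-0.46,-0.14]
    - [0.026,-0.695,-0.22]
  translation:
    - [-0.1,0.017,-0.015]
    - [-0.2,0.035,-0.03]
    - [-0.31,0.053,-0.046]
  hand: [0.3,0.3,0.3]

```text
time: 12.1
ee_pos: [0.4624, -0.4143, 0.344]
tool_rot: [-0.326, 0.767, -0.548, 0.067]
ft_force: [0.5, -0.3, -1.7]
gripper_width: 0.0393
grip_force: 30.0
```

>>> jog_arm:
  rot:
    - [-0.05,-0.2,0]
    - [-0.11,-0.42,0]
    - [-0.17,-0.65,0]
    - [-0.17,-0.65,0]
  translation:
    - [-0.09,0.03,-0.008]
    - [-0.18,0.06,-0.015]
    - [-0.268,0.09,-0.023]
    - [-0.268,0.09,-0.023]
  hand: [0.3,0.3,0.3,0.3]

```text
time: 12.6
ee_pos: [0.5247, -0.3416, 0.2889]
tool_rot: [-0.416, 0.768, -0.452, 0.179]
ft_force: [-0.8, -0.0, -1.6]
gripper_width: 0.0394
grip_force: 30.0
```

```bash
python3 go.py | head -2; python3 - <<'E'
from h import *
P,M=target(-.10,.06,.23,45,off=-OFF); M=M@np.diag([-1,-1,1.]); print(P); cmd(P,M)
E
```

```text
q [0.1  0.34 0.43 2.31 2.95 0.48 0.07] t 12.6 0.039427184541853684
[0.1  0.34 0.43 2.31 2.95 0.48 0.07] spind [[-104.0, -95.0, 304.0], [-55.0, 57.0, 288.0]] body [[-183.0, 17.0, 253.0], [-83.0, 2.0, 412.0]]
[ 0.52683527 -0.25092422  0.22038335]
at [ 0.5247 -0.3416  0.2889] tr [-0.202  0.198 -0.03 ] rot [-0.4   -0.587 -0.22 ]
```

>>> jog_arm:
  rot:
    - [-0.13,-0.2,-0.07]
    - [-0.26,-0.4,-0.15]
    - [-0.4,-0.587,-0.22]
    - [-0.4,-0.587,-0.22]
    - [-0.4,-0.587,-0.22]
  translation:
    - [-0.07,0.065,-0.01]
    - [-0.14,0.13,-0.02]
    - [-0.202,0.198,-0.03]
    - [-0.202,0.198,-0.03]
    - [-0.202,0.198,-0.03]
  hand: [0.3,0.3,0.3,0.3,0.3]

```text
time: 13.22
ee_pos: [0.5277, -0.252, 0.2216]
tool_rot: [-0.54, 0.749, -0.314, 0.223]
ft_force: [-0.2, -0.7, -1.9]
gripper_width: 0.0394
grip_force: 30.0
```

```bash
python3 go.py | head -2; python3 - <<'E'
from h import *
import cv2
P,M=target(-.05,.058,.165,45,off=-OFF); M=M@np.diag([-1,-1,1.]); print(P); cmd(P,M)
w=camera("wrist"); s=camera("side"); c=camera("scene")
for n,im in (("w3",w),("s3",s),("c3",c)): cv2.imwrite(f"pics/{n}.png",im[:,:,::-1])
big=np.zeros((600,800,3),np.uint8); big[:360,:480]=cv2.resize(w,(480,360),interpolation=cv2.INTER_AREA)
big[:,500:800]=cv2.resize(s[190:440,380:505],(300,600),interpolation=cv2.INTER_CUBIC)
big[370:600,0:410]=cv2.resize(c[225:340,95:300],(410,230),interpolation=cv2.INTER_CUBIC)
cv2.imwrite("pics/m3.png",big[:,:,::-1])
E
```

```text
q [ 0.46  0.34  0.01  2.31  3.46  0.31 -0.21] t 13.225 0.039362852145602444
[ 0.46  0.34  0.01  2.31  3.46  0.31 -0.21] spind [[-100.0, -19.0, 230.0], [-100.0, 141.0, 230.0]] body [[-216.0, 67.0, 213.0], [-84.0, 68.0, 346.0]]
[ 0.5736077  -0.26871014  0.15538335]
at [ 0.5277 -0.252   0.2216] tr [0.002 0.032 0.203] rot [-0.009 -0.006  0.005]
```

View pics/m3.png

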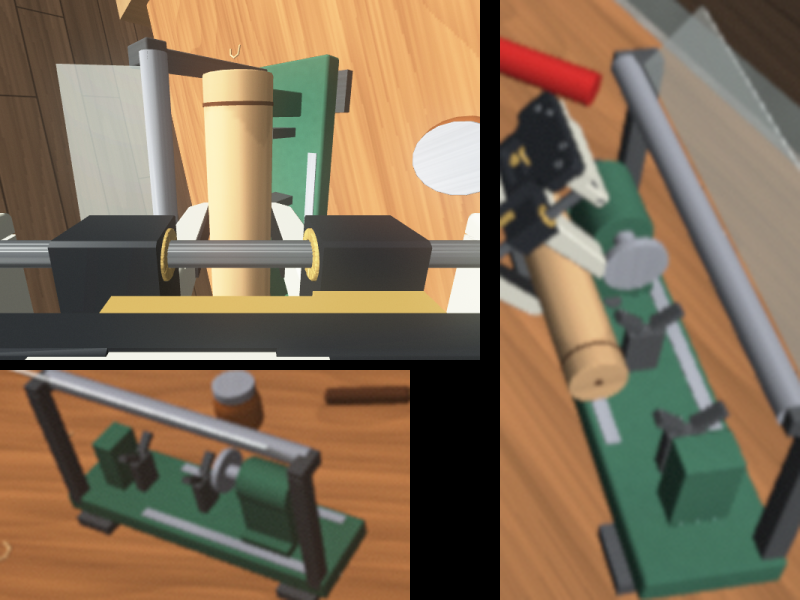

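```bash
cat > jf.py <<'E'
from h import *
o=env.get_obs(); W=wpose(o)
a=lambda x,y:(95+x/4.2,210+y/4.2)
b=lambda x,y:(380+x/2.4,190+y/2.4)
ob=[("scene",(-55,310,45),a(768,380)),("scene",(-23,-30,120),a(242,173)),("scene",(-23,0,120),a(278,183)),("scene",(23,0,120),a(235,235)),("scene",(23,-30,120),a(195,217)),
("side",(-55,310,45),b(18,207)),("side",(55,-70,45),b(283,565)),("side",(-55,-70,45),b(145,585)),("side",(22,-55,220),b(292,410)),("side",(22,295,220),b(125,62)),
("side",(-23,0,120),b(170,440)),("side",(23,0,120),b(232,428)),("side",(23,-30,120),b(245,472)),
("wrist",(-55,-70,45),(338/.75,56/.75))]
pl=[("scene",a(472,275)),("side",b(136,264))]
bar=[(154/.75,70/.75),(161/.75,200/.75)]
def pr(c,P): return proj(c,P,W if c=="wrist" else None)[0]
def f(v,full=False):
    r=[pr(c,jig(v,np.array(P)/1e3))-uv for c,P,uv in ob]+[pr(c,jig(v,[0,v[3],.125]))-uv for c,uv in pl]
    A,B=pr("wrist",jig(v,[.022,-.04,.22])),pr("wrist",jig(v,[.022,.05,.22])); n=np.array([A[1]-B[1],B[0]-A[0]]); n/=np.linalg.norm(n)
    r+=[np.array([n@(np.array(q)-A),0]) for q in bar]
    return np.array(r) if full else np.ravel(r)
if __name__=="__main__":
    print("before",np.round(f(np.r_[J,.1557],True)[-5:],1).tolist())
    s=least_squares(f,np.r_[J,.1557],loss="soft_l1"); print(np.round(s.x,4)); print(np.round(f(s.x,True),1).tolist())
    M=R.from_quat(o["tool_rot"]).as_matrix(); e=o["ee_pos"]-DEP*M[:,2]+(OFF+.08)*M[:,0]
    print("stop-end centre",e.round(4),"side proj",proj("side",e),"seen",380+100/2.4,190+385/2.4)
    print("wrist end rim", proj("wrist",e-.02*M[:,2],W), "seen",238/.75,70/.75)
E
python3 jf.py
```

```text
before [[-10.8, -4.2], [-0.4, -0.3], [-0.7, -0.2], [1.2, 0.0], [3.9, 0.0]]
[ 0.5923 -0.3416 -0.3257  0.1547]
[[-0.3, 0.1], [-0.9, -1.0], [0.0, -0.2], [-1.6, -0.7], [-1.7, 0.2], [0.1, -2.5], [1.6, -1.3], [-2.1, -1.5], [-0.3, 1.1], [0.6, 0.6], [-0.6, -2.6], [-0.9, -0.8], [0.1, -3.9], [-11.4, -2.3], [-0.5, 0.0], [-0.3, -0.3], [0.9, 0.0], [3.5, 0.0]]
stop-end centre [ 0.4916 -0.3298  0.2315] side proj [[418.60102805 348.07279914]] seen 421.6666666666667 350.4166666666667
wrist end rim [[320.92731806  99.02734741]] seen 317.3333333333333 93.33333333333333
```

```bash
python3 - <<'E'
from jf import *
import cv2
v=np.r_[.5923,-.3416,-.3257,.1547]
for z in (45,35,25,15): print(z,pr("wrist",jig(v,np.array((-55,-70,z))/1e3)))
for y in (-40,0,50): print(y,pr("wrist",jig(v,np.array((22,y,220))/1e3))*.75)
im=cv2.imread("pics/w3.png")
def L(pts,col):
    q=[pr("wrist",jig(v,np.array(P)/1e3)) for P in pts]
    cv2.polylines(im,[np.round(np.array(q)*8).astype(np.int32)],False,col,1,cv2.LINE_AA,3)
L([(55,-70,45),(-55,-70,45),(-55,60,45)],(0,0,255))
L([(-23,-30,120),(-23,0,120),(23,0,120),(23,-30,120),(-23,-30,120)],(255,0,0))
L([(-23,-30,120),(-23,-30,45),(-23,0,45),(-23,0,120)],(255,0,0)); L([(22,-55,220),(22,60,220)],(255,255,0))
cv2.imwrite("pics/m4.png",cv2.resize(im[30:330,170:490],None,fx=1.9,fy=1.9,interpolation=cv2.INTER_CUBIC))
E
```

```text
45 [439.33276859  72.44177656]
35 [444.69526336  74.40105635]
25 [449.81520211  76.27171414]
15 [454.70867781  78.05962974]
-40 [154.75718146  71.18575198]
0 [157.9053573  116.86800998]
50 [161.49825973 169.00356532]
```

View pics/m4.png

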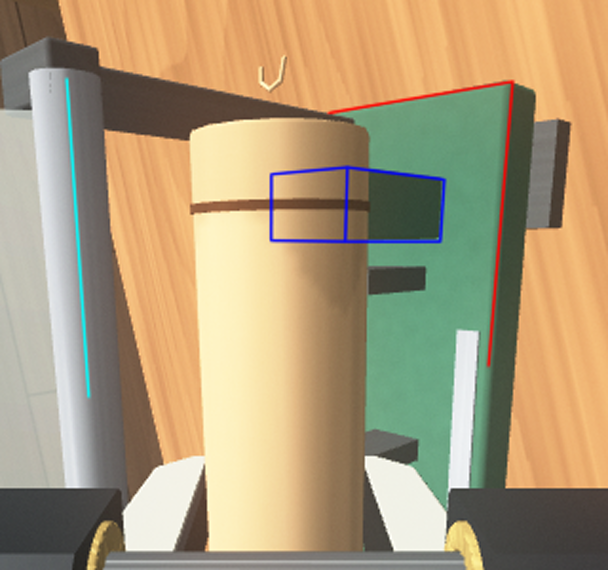

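```bash
python3 - <<'E'
from jf import *
M=R.from_quat(o["tool_rot"]).as_matrix(); th=np.linspace(0,2*np.pi,73)
for D in (.0106,.0136,.0166):
  for off in (.0065,.0085,.0105):
    c=o["ee_pos"]-D*M[:,2]+(off+.08)*M[:,0]
    q=proj("wrist",c+.02*(np.cos(th)[:,None]*M[:,1]+np.sin(th)[:,None]*M[:,2]),W)
    print(D,off,"min row",q[:,1].min().round(1),"cols",q[:,0].min().round(1),q[:,0].max().round(1),"side",proj("side",c).round(1))
# obs: min row 93.2, cols 269.5..363.5
import cv2
s=cv2.imread("pics/s3.png"); 
print(proj("side",jig([.5923,-.3416,-.3257],[[-.1,-.02,.23],[-.1,-.03,.23]])))
cv2.imwrite("pics/m5.png",cv2.resize(s[250:370,370:480],None,fx=5,fy=5,interpolation=cv2.INTER_CUBIC))
E
```

```text
0.0106 0.0065 min row 100.3 cols 273.8 367.6 side [[419.8 348.7]]
0.0106 0.0085 min row 94.5 cols 273.6 367.8 side [[420.2 349.8]]
0.0106 0.0105 min row 88.7 cols 273.5 367.9 side [[420.5 350.9]]
0.0136 0.0065 min row 99.0 cols 272.8 368.6 side [[418.6 348.1]]
0.0136 0.0085 min row 93.1 cols 272.7 368.8 side [[419.  349.2]]
0.0136 0.0105 min row 87.2 cols 272.5 369.0 side [[419.3 350.2]]
0.0166 0.0065 min row 97.7 cols 271.9 369.7 side [[417.4 347.4]]
0.0166 0.0085 min row 91.6 cols 271.7 369.8 side [[417.8 348.5]]
0.0166 0.0105 min row 85.5 cols 271.5 370.0 side [[418.2 349.6]]
[[417.76288071 348.17300429]
 [419.57324568 353.63244381]]
```

```bash
sed -i 's/^J=.*/J=np.array([.5923,-.3416,-.3257]); OFF=.0085; DEP=.0136/' h.py; cat > t.py <<'E'
from h import *
import sys
o=env.get_obs(); print(o["time"],o["joints"].round(2),o["ft_force"].round(2),o["gripper_width"])
F=R.from_euler('z',-J[2]).apply(o["ft_force"]); print("F jig",F.round(2))
M=R.from_quat(o["tool_rot"]).as_matrix(); ax=o["ee_pos"]-DEP*M[:,2]+OFF*M[:,0]
print("axis centre jig mm",(R.from_euler('z',-J[2]).apply(ax-np.r_[J[:2],0])*1e3).round(1))
for a in sys.argv[1:]:
    x,y,z,t=map(float,a.split(",")); P,M=target(x/1e3,y/1e3,z/1e3,t,off=-OFF); cmd(P,M@np.diag([-1,-1,1.]))
E
python3 t.py -50,58,150,45 0,62,150,45
```

```text
13.375 [ 0.45  0.34  0.01  2.31  3.47  0.31 -0.21] [-0.64  0.25 -1.7 ] 0.03895238146438597
F jig [-0.68  0.04 -1.7 ]
axis centre jig mm [-99.5  57.  231.2]
at [ 0.5281 -0.2508  0.2216] tr [-0.003  0.057  0.231] rot [-0.008  0.001  0.013]
at [ 0.5281 -0.2508  0.2216] tr [-0.012 -0.031  0.32 ] rot [-0.008  0.001  0.013]
```

>>> jog_arm:
  rot:
    - [0,0,0]
    - [0,0,0]
    - [-0.008,0,0.013]
    - [-0.008,0,0.013]
    - [-0.008,0,0.013]
  translation:
    - [0,0.02,0.08]
    - [0,0.04,0.16]
    - [-0.003,0.055,0.22]
    - [-0.003,0.057,0.231]
    - [-0.003,0.057,0.231]
  hand: [0.3,0.3,0.3,0.3,0.3]

```text
time: 14.0
ee_pos: [0.5751, -0.2652, 0.1402]
tool_rot: [-0.539, 0.75, -0.31, 0.223]
ft_force: [-0.9, 0.1, -1.8]
gripper_width: 0.0394
grip_force: 30.0
```

```bash
python3 t.py 0,62,150,45 0,68,148,45
```

```text
14.0 [ 0.39  0.57  0.07  2.26  3.39  0.49 -0.16] [-0.95  0.07 -1.83] 0.03942298837647934
F jig [-0.92 -0.24 -1.83]
axis centre jig mm [-50.3  58.4 149.8]
at [ 0.5751 -0.2652  0.1402] tr [-0.009 -0.089  0.089] rot [0.001 0.003 0.001]
at [ 0.5751 -0.2652  0.1402] tr [-0.024 -0.086  0.092] rot [0.001 0.003 0.001]
```

>>> jog_arm:
  rot:
    - [0,0,0]
    - [0,0,0]
    - [0,0,0]
    - [0,0,0]
    - [0,0,0]
  translation:
    - [-0.003,-0.025,0.025]
    - [-0.005,-0.05,0.05]
    - [-0.008,-0.075,0.075]
    - [-0.009,-0.089,0.089]
    - [-0.009,-0.089,0.089]
  hand: [0.3,0.3,0.3,0.3,0.3]

```text
time: 14.62
ee_pos: [0.6245, -0.2781, 0.1399]
tool_rot: [-0.539, 0.75, -0.31, 0.224]
ft_force: [-0.1, 0.2, -1.0]
gripper_width: 0.0394
grip_force: 30.0
```

```bash
python3 t.py 0,70,149,45 0,83,148,45; python3 - <<'E'
from h import *
import cv2
s=camera("side"); c=camera("scene"); big=np.zeros((600,800,3),np.uint8)
cv2.imwrite("pics/s6.png",s[:,:,::-1]);cv2.imwrite("pics/c6.png",c[:,:,::-1])
big[:,:400]=cv2.resize(s[270:420,410:510],(400,600),interpolation=cv2.INTER_CUBIC)
big[:400,410:]=cv2.resize(c[225:325,125:222],(390,400),interpolation=cv2.INTER_CUBIC)
cv2.imwrite("pics/m6.png",big[:,:,::-1])
E
```

```text
14.625 [ 0.38  0.61  0.05  2.13  3.39  0.39 -0.18] [-0.12  0.19 -0.97] 0.03935538411022679
F jig [-0.18  0.14 -0.97]
axis centre jig mm [  0.6  62.  149.5]
at [ 0.6245 -0.2781  0.1399] tr [-0.02   0.002 -0.   ] rot [ 0.001  0.004 -0.   ]
at [ 0.6245 -0.2781  0.1399] tr [-0.053  0.004  0.002] rot [ 0.001  0.004 -0.   ]
```

View pics/m6.png

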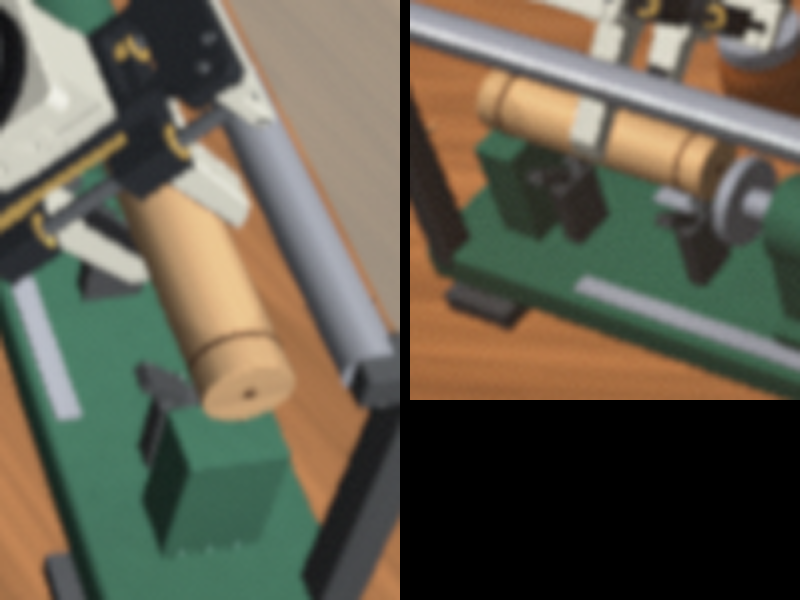

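>>> jog_arm:
  rot:
    - [0,0,0]
    - [0,0,0]
    - [0,0,0]
    - [0,0,0]
    - [0,0,0]
    - [0,0,0]
    - [0,0,0]
    - [0,0,0]
    - [0,0,0]
    - [0,0,0]
  translation:
    - [-0.007,0.002,0]
    - [-0.014,0.002,0]
    - [-0.02,0.002,0]
    - [-0.025,0.002,0]
    - [-0.029,0.002,0]
    - [-0.033,0.002,0]
    - [-0.037,0.002,0]
    - [-0.042,0.002,0]
    - [-0.042,0.002,0]
    - [-0.042,0.002,0]
  hand: [0.3,0.3,0.3,0.3,0.3,0.3,0.3,0.3,0.3,0.3]

```text
time: 15.98
ee_pos: [0.6284, -0.2625, 0.1392]
tool_rot: [-0.539, 0.751, -0.31, 0.223]
ft_force: [-1.8, -4.2, -1.7]
gripper_width: 0.0394
grip_force: 30.0
```

```bash
cat > favg.py <<'E'
from h import *
F=[]
for i in range(10): camera("side"); F.append(env.get_obs()["ft_force"])
F=R.from_euler('z',-J[2]).apply(np.array(F)); print("F jig mean",F.mean(0).round(2),"sem",(F.std(0)/3.2).round(2))
E
python3 favg.py; python3 t.py 0,83,148,45
```

```text
F jig mean [-0.4  -3.24 -1.76] sem [0.17 0.15 0.17]
16.475 [ 0.33  0.61  0.08  2.14  3.35  0.4  -0.17] [-1.27 -2.77 -2.27] 0.039178285315596195
F jig [-0.31 -3.03 -2.27]
axis centre jig mm [ -0.7  78.6 148.8]
at [ 0.6286 -0.2619  0.1392] tr [-0.011  0.     0.003] rot [ 0.002  0.003 -0.   ]
```

>>> jog_arm:
  rot:
    - [0,0,0]
    - [0,0,0]
    - [0,0,0]
    - [0,0,0]
  translation:
    - [-0.003,0,0]
    - [-0.006,0,0]
    - [-0.0075,0,0]
    - [-0.0075,0,0]
  hand: [0.3,0.3,0.3,0.3]

```text
time: 16.98
ee_pos: [0.6295, -0.2593, 0.1392]
tool_rot: [-0.539, 0.751, -0.31, 0.223]
ft_force: [-1.8, -4.7, -1.7]
gripper_width: 0.0394
grip_force: 30.0
```

```bash
python3 favg.py; python3 t.py 0,81.5,148,45 0,81.5,125,45
```

```text
F jig mean [-0.93 -4.86 -1.91] sem [0.12 0.16 0.18]
17.475 [ 0.32  0.61  0.08  2.14  3.34  0.4  -0.17] [-1.94 -4.49 -2.32] 0.03942191755899413
F jig [-0.4  -4.88 -2.32]
axis centre jig mm [ -0.7  81.6 148.8]
at [ 0.6296 -0.2591  0.1392] tr [0.    0.    0.003] rot [ 0.002  0.003 -0.   ]
at [ 0.6296 -0.2591  0.1392] tr [0.    0.041 0.043] rot [ 0.002  0.003 -0.   ]
```

>>> jog_arm:
  rot:
    - [0,0,0]
    - [0,0,0]
    - [0,0,0]
    - [0,0,0]
    - [0,0,0]
    - [0,0,0]
  translation:
    - [0,0.004,0.005]
    - [0,0.008,0.01]
    - [0,0.012,0.014]
    - [0,0.016,0.018]
    - [0,0.02,0.022]
    - [0,0.02,0.022]
  hand: [0.3,0.3,0.3,0.3,0.3,0.3]

```text
time: 18.23
ee_pos: [0.6306, -0.2593, 0.1274]
tool_rot: [-0.539, 0.751, -0.31, 0.224]
ft_force: [-0.7, -4.8, 0.4]
gripper_width: 0.0394
grip_force: 29.9
```

```bash
python3 favg.py; python3 t.py 0,81.5,125,45
```

```text
F jig mean [ 1.75 -4.84  0.02] sem [0.13 0.19 0.13]
18.725 [ 0.32  0.63  0.08  2.15  3.34  0.43 -0.17] [ 0.49 -4.78  0.7 ] 0.03980308467848885
F jig [ 1.99 -4.37  0.7 ]
axis centre jig mm [  0.2  81.7 137.2]
at [ 0.6305 -0.2593  0.1276] tr [0.001 0.022 0.021] rot [ 0.001  0.003 -0.   ]
```

```bash
python3 - <<'E'
from h import *
import cv2
s=camera("side"); c=camera("scene"); w=camera("wrist"); big=np.zeros((600,800,3),np.uint8)
for n,im in (("s7",s),("c7",c),("w7",w)): cv2.imwrite(f"pics/{n}.png",im[:,:,::-1])
big[:,:400]=cv2.resize(s[270:420,410:510],(400,600),interpolation=cv2.INTER_CUBIC)
big[:330,410:]=cv2.resize(c[235:315,130:225],(390,330),interpolation=cv2.INTER_CUBIC)
big[340:,410:]=cv2.resize(w[40:240,200:500],(390,260),interpolation=cv2.INTER_CUBIC)
cv2.imwrite("pics/m7.png",big[:,:,::-1])
E
```

```text
(no output)
```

View pics/m7.png

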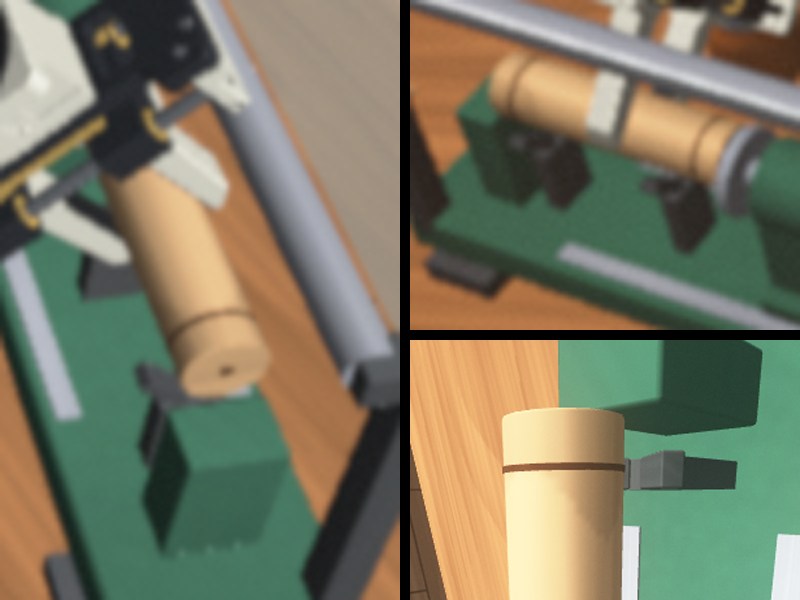

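```bash
python3 - <<'E'
from h import *
o=env.get_obs(); W=wpose(o)
for P in ((-23,0,120),(-23,0,45),(23,0,120)): print(P,(proj("wrist",jig(J,np.array(P)/1e3),W)[0]).round(1))
print("seen corner(-23,0,120)",200+(665-410)/1.3,40+(435-340)/1.3,"low",200+(755-410)/1.3,40+(425-340)/1.3)
for y in (-4,0,4): 
  M=R.from_quat(o["tool_rot"]).as_matrix(); th=np.linspace(0,6.28,73)
  c=jig(J,[0,y/1e3,.1372])[0]; q=proj("wrist",c+.02*(np.cos(th)[:,None]*M[:,1]+np.sin(th)[:,None]*M[:,2]),W); print(y,q[:,1].min().round(1),"seen 92.3", (q[:,0].min()+q[:,0].max()).round(1)/2,317.7)
E
```

```text
(-23, 0, 120) [391.   95.4]
(-23, 0, 45) [466.5 111.4]
(23, 0, 120) [312.4 106.4]
seen corner(-23,0,120) 396.1538461538462 113.07692307692308 low 465.38461538461536 105.38461538461539
-4 75.8 seen 92.3 320.95 317.7
0 87.9 seen 92.3 320.95 317.7
4 99.8 seen 92.3 320.9 317.7
```

```bash
python3 - <<'E'
import cv2
im=cv2.imread("pics/w7.png")[:,:,1]
print("row  ",list(range(370,475,8)))
for r in range(80,128,3): print(r,im[r,370:475:8].tolist())
E
```

```text
row   [370, 378, 386, 394, 402, 410, 418, 426, 434, 442, 450, 458, 466, 474]
80 [162, 159, 161, 80, 69, 67, 66, 65, 65, 65, 64, 67, 64, 158]
83 [164, 161, 162, 74, 68, 66, 66, 66, 63, 66, 67, 66, 67, 156]
86 [165, 137, 110, 66, 65, 67, 66, 67, 65, 66, 66, 67, 67, 158]
89 [110, 88, 75, 65, 62, 67, 67, 66, 64, 68, 65, 67, 65, 157]
92 [75, 70, 68, 68, 67, 64, 64, 66, 65, 68, 68, 67, 69, 156]
95 [70, 71, 68, 66, 67, 66, 64, 62, 64, 67, 68, 66, 69, 156]
98 [71, 73, 67, 66, 64, 67, 65, 64, 64, 63, 68, 67, 70, 159]
101 [71, 69, 69, 68, 66, 69, 66, 66, 64, 66, 62, 64, 90, 160]
104 [70, 70, 69, 68, 66, 65, 65, 65, 63, 64, 68, 65, 162, 160]
107 [70, 70, 68, 66, 65, 67, 67, 66, 64, 67, 85, 161, 159, 161]
110 [159, 88, 67, 68, 64, 61, 65, 113, 159, 160, 163, 159, 159, 161]
113 [161, 162, 159, 136, 162, 161, 158, 158, 159, 158, 162, 159, 159, 158]
116 [160, 160, 159, 162, 159, 163, 160, 161, 158, 160, 161, 159, 161, 161]
119 [158, 164, 159, 159, 160, 160, 159, 161, 158, 158, 160, 161, 163, 163]
122 [160, 164, 159, 161, 160, 162, 161, 162, 158, 160, 161, 163, 163, 163]
125 [160, 162, 158, 125, 99, 106, 160, 159, 159, 159, 165, 162, 166, 165]
```

>>> jog_arm:
  rot:
    - [0,0,0]
    - [0,0,0]
    - [0,0,0]
    - [0,0,0]
    - [0,0,0]
    - [0,0,0]
  translation:
    - [-0.0025,0,0]
    - [-0.0025,0.004,0.004]
    - [-0.0025,0.008,0.008]
    - [-0.0025,0.012,0.012]
    - [-0.0025,0.015,0.015]
    - [-0.0025,0.015,0.015]
  hand: [0.3,0.3,0.3,0.3,0.3,0.3]

```text
time: 19.62
ee_pos: [0.6302, -0.2584, 0.1188]
tool_rot: [-0.539, 0.751, -0.31, 0.223]
ft_force: [-1.1, -5.2, 0.2]
gripper_width: 0.0393
grip_force: 29.9
```

```bash
python3 favg.py; python3 t.py 0,82.5,125,45
```

```text
F jig mean [ 0.45 -5.12  0.09] sem [0.14 0.15 0.22]
20.125 [ 0.31  0.65  0.09  2.15  3.33  0.45 -0.17] [-0.96 -5.6  -0.02] 0.03953676903939907
F jig [ 0.88 -5.61 -0.02]
axis centre jig mm [ -0.4  82.4 128.4]
at [ 0.6302 -0.2584  0.1187] tr [-0.     0.005  0.007] rot [ 0.003  0.003 -0.001]
```

>>> jog_arm:
  rot:
    - [0,0,0]
    - [0,0,0]
    - [0,0,0]
    - [0,0,0]
  translation:
    - [0,0.002,0.003]
    - [0,0.003,0.004]
    - [0,0.004,0.005]
    - [0,0.004,0.005]
  hand: [0.3,0.3,0.3,0.3]

```text
time: 20.62
ee_pos: [0.6305, -0.2585, 0.1171]
tool_rot: [-0.539, 0.75, -0.311, 0.224]
ft_force: [-3.6, -3.8, 3.7]
gripper_width: 0.0393
grip_force: 29.9
```

```bash
python3 favg.py; python3 t.py 0,82.5,125,45
```

```text
F jig mean [-2.77 -4.73  4.8 ] sem [0.19 0.13 0.14]
21.125 [ 0.31  0.65  0.09  2.16  3.33  0.46 -0.17] [-4.86 -3.68  4.88] 0.03944524734210471
F jig [-3.43 -5.04  4.88]
axis centre jig mm [  0.   82.5 126.8]
at [ 0.6305 -0.2585  0.1171] tr [-0.     0.003  0.003] rot [-0.     0.003 -0.   ]
```

>>> jog_arm:
  rot:
    - [0,0,0]
    - [0,0,0]
    - [0,0,0]
  translation:
    - [0,0.0016,0]
    - [0,0.0032,0.0004]
    - [0,0.0032,0.0004]
  hand: [0.3,0.3,0.3]

```text
time: 21.5
ee_pos: [0.6305, -0.2585, 0.1171]
tool_rot: [-0.539, 0.75, -0.311, 0.225]
ft_force: [-5.0, -3.2, 6.4]
gripper_width: 0.0393
grip_force: 29.9
```

```bash
python3 favg.py; python3 t.py 0,82.5,125,45
```

```text
F jig mean [-3.01 -4.9   6.76] sem [0.21 0.15 0.18]
22.0 [ 0.31  0.65  0.09  2.16  3.33  0.46 -0.17] [-4.73 -4.57  7.67] 0.039286319498859745
F jig [-3.02 -5.85  7.67]
axis centre jig mm [  0.   82.5 126.7]
at [ 0.6306 -0.2585  0.1171] tr [-0.     0.003  0.003] rot [-0.005  0.003 -0.   ]
```

>>> jog_arm:
  rot:
    - [0,0,0]
    - [0,0,0]
    - [0,0,0]
    - [0,0,0]
    - [0,0,0]
  translation:
    - [0,0,0]
    - [0,0,0]
    - [0,0,0]
    - [0,0,0]
    - [0,0,0]
  hand: [0.45,0.48,0.55,0.6,0.6]

```text
time: 22.62
ee_pos: [0.6301, -0.2577, 0.1151]
tool_rot: [-0.539, 0.75, -0.31, 0.224]
ft_force: [0.1, -0.4, 0.5]
gripper_width: 0.0558
grip_force: 0.0
```

```bash
python3 favg.py; python3 - <<'E'
from h import *
import cv2
o=env.get_obs(); W=wpose(o); print(o["time"],o["gripper_width"])
w=camera("wrist"); s=camera("side"); c=camera("scene")
for n,im in (("w8",w),("s8",s),("c8",c)): cv2.imwrite(f"pics/{n}.png",im[:,:,::-1])
M=R.from_quat(o["tool_rot"]).as_matrix(); th=np.linspace(0,6.28,73)
for y,z in ((-4,125),(0,125),(4,125)):
    q=proj("wrist",jig(J,[0,y/1e3,z/1e3])[0]+.02*(np.cos(th)[:,None]*M[:,1]+np.sin(th)[:,None]*M[:,2]),W); print(y,q[:,1].min().round(1),q[:,0].min().round(1),q[:,0].max().round(1))
print("stop edge",proj("wrist",jig(J,[[-.023,0,.12],[.023,0,.12]]),W).round(1).tolist())
for col in (290,300,310,320,330,340,350): print(col,w[60:130:3,col].astype(int)[:,[0,2]].tolist())
E
```

```text
F jig mean [-0.08  0.05  0.04] sem [0.17 0.18 0.12]
23.125 0.05594207772500073
-4 73.0 271.2 368.3
0 85.1 271.6 368.0
4 97.0 271.9 367.6
stop edge [[371.6, 89.0], [292.9, 101.7]]
290 [[240, 119], [241, 120], [241, 119], [240, 117], [238, 115], [237, 114], [237, 114], [253, 190], [252, 180], [252, 180], [252, 181], [252, 180], [252, 182], [251, 179], [252, 179], [252, 180], [252, 180], [252, 180], [252, 179], [252, 178], [252, 178], [157, 69], [156, 69], [253, 191]]
300 [[116, 128], [116, 127], [119, 130], [120, 131], [122, 130], [123, 132], [150, 131], [249, 172], [249, 174], [249, 171], [249, 172], [249, 173], [250, 172], [249, 172], [249, 172], [250, 172], [249, 171], [249, 171], [249, 171], [249, 170], [249, 169], [143, 65], [143, 63], [251, 179]]
310 [[114, 131], [116, 132], [117, 132], [117, 131], [119, 132], [117, 129], [236, 166], [243, 161], [243, 157], [242, 157], [243, 158], [243, 158], [243, 159], [243, 159], [242, 157], [242, 158], [243, 158], [243, 157], [243, 158], [242, 156], [242, 157], [132, 61], [133, 62], [242, 157]]
320 [[107, 126], [109, 126], [110, 127], [111, 1
[... 380 characters left out ...]
[196, 114], [198, 116], [197, 113], [196, 114], [196, 112], [197, 114], [199, 114], [196, 112], [196, 110], [196, 112], [105, 51], [106, 53], [196, 112]]
340 [[104, 130], [105, 129], [107, 130], [107, 130], [107, 130], [109, 130], [110, 132], [162, 95], [164, 94], [165, 96], [164, 93], [164, 95], [165, 93], [164, 94], [164, 93], [166, 95], [164, 94], [165, 93], [165, 93], [161, 92], [163, 93], [89, 46], [89, 45], [164, 92]]
350 [[99, 127], [100, 126], [101, 125], [102, 127], [103, 127], [104, 129], [104, 130], [138, 81], [139, 80], [138, 81], [138, 81], [140, 81], [138, 80], [139, 81], [140, 82], [137, 78], [137, 77], [139, 80], [138, 79], [138, 80], [139, 80], [78, 41], [82, 44], [138, 78]]
```

>>> jog_arm:
  rot:
    - [0,0,0]
    - [0,0,0]
    - [0,0,0]
    - [0,0,0]
    - [0,0,0]
    - [0,0,0]
    - [0,0,0]
  translation:
    - [0,0,-0.02]
    - [0,0,-0.06]
    - [0,0,-0.12]
    - [0,0,-0.2]
    - [0,0,-0.28]
    - [0,0,-0.34]
    - [0,0,-0.34]
  hand: [0.6,0.6,0.6,0.6,0.6,0.6,0.6]

```text
time: 24.15
ee_pos: [0.5378, -0.2274, 0.2135]
tool_rot: [-0.539, 0.75, -0.311, 0.224]
ft_force: [0.1, -0.2, 0.3]
gripper_width: 0.0561
grip_force: 0.0
```

```bash
python3 - <<'E'
from h import *
import cv2
o=env.get_obs(); W=wpose(o); print(o["time"],o["ee_pos"],o["joints"].round(2),o["ft_force"].round(1))
w=camera("wrist"); s=camera("side"); c=camera("scene")
for n,im in (("w9",w),("s9",s),("c9",c)): cv2.imwrite(f"pics/{n}.png",im[:,:,::-1])
# spindle mask vs model silhouette, per camera
th=np.linspace(0,2*np.pi,60)
def sil(cam,y0,y1,z=.125,x=0):
    P=np.vstack([np.c_[x+.02*np.cos(th),0*th+y,z+.02*np.sin(th)] for y in (y0,y1)])
    return cv2.convexHull(np.round(proj(cam,jig(J,P),W if cam=="wrist" else None)).astype(np.int32))
for cam,im in (("wrist",w),("side",s),("scene",c)):
    hsv=cv2.cvtColor(im,cv2.COLOR_RGB2HSV)
    h=sil(cam,0,.16); x,y,a,b=cv2.boundingRect(h)
    ov=im[:,:,::-1].copy(); cv2.polylines(ov,[h],True,(0,0,255),1); cv2.imwrite(f"pics/o_{cam}.png",ov)
    g=np.zeros(im.shape[:2],np.uint8); cv2.fillConvexPoly(g,h,1)
    m=((hsv[...,0]>8)&(hsv[...,0]<24)&(hsv[...,1]>60)&(hsv[...,2]>90)).astype(np.uint8)
    print(cam,"box",x,y,a,b,"fill in model",(m[g>0].mean()).round(2))
    if cam!="wrist": print({t:[(np.round(d["position"]).tolist(),round(d["conf"],2)) for d in finder.recognise(cam,t)[:4]] for t in ("spindle_long","plunger_face")}, proj(cam,jig(J,[[0,.08,.125],[0,.16,.125],[0,0,.125]])).round(0).tolist())
E
```

```text
24.15 [ 0.5378339  -0.22743195  0.2135267 ] [ 0.34  0.36  0.07  2.32  3.37  0.33 -0.18] [ 0.1 -0.2  0.3]
wrist box 296 122 50 194 fill in model 0.78
side box 426 291 50 84 fill in model 0.81
{'spindle_long': [([448.0, 332.0], 0.88)], 'plunger_face': [([425.0, 295.0], 0.79), ([476.0, 322.0], 0.26)]} [[449.0, 330.0], [436.0, 298.0], [464.0, 367.0]]
scene box 149 250 66 35 fill in model 0.77
{'spindle_long': [([179.0, 266.0], 0.92)], 'plunger_face': [([207.0, 276.0], 0.63)]} [[181.0, 267.0], [209.0, 276.0], [155.0, 258.0]]
```

```bash
python3 - <<'E'
from h import *
import cv2
W=wpose(env.get_obs()); th=np.linspace(0,2*np.pi,120)
def hull(cam,y0=0,y1=.16,x=0,z=.125):
    P=np.vstack([np.c_[x+.02*np.cos(th),0*th+y,z+.02*np.sin(th)] for y in (y0,y1)])
    g=np.zeros((480*4,640*4),np.uint8); cv2.fillConvexPoly(g,cv2.convexHull(np.round(4*proj(cam,jig(J,P),W if cam=="wrist" else None)).astype(np.int32)),1); return g[2::4,2::4]
for cam,f,rows in (("wrist","w9",range(120,250,12)),("side","s9",range(294,376,8))):
    im=cv2.imread(f"pics/{f}.png"); hsv=cv2.cvtColor(im,cv2.COLOR_BGR2HSV); g=hull(cam)
    m=((hsv[...,0]>8)&(hsv[...,0]<25)&(hsv[...,1]>55)&(hsv[...,2]>110)).astype(np.uint8)
    m*=cv2.dilate(g,np.ones((25,25),np.uint8))
    n,l,st,_=cv2.connectedComponentsWithStats(m); k=1+st[1:,4].argmax(); print(cam,"comp",st[k],"model",cv2.boundingRect(g))
    for r in rows:
        a=np.flatnonzero(l[r]==k); b=np.flatnonzero(g[r]); print(r,(a.min(),a.max()) if len(a) else None,(b.min(),b.max()) if len(b) else None)
E
```

```text
wrist comp [  282   109    63   212 11211] model (294, 121, 50, 196)
120 (np.int64(282), np.int64(339)) None
132 (np.int64(282), np.int64(344)) (np.int64(294), np.int64(343))
144 (np.int64(282), np.int64(344)) (np.int64(294), np.int64(343))
156 (np.int64(282), np.int64(343)) (np.int64(294), np.int64(342))
168 (np.int64(282), np.int64(343)) (np.int64(295), np.int64(342))
180 (np.int64(283), np.int64(343)) (np.int64(295), np.int64(342))
192 (np.int64(283), np.int64(343)) (np.int64(295), np.int64(342))
204 (np.int64(283), np.int64(343)) (np.int64(295), np.int64(341))
216 (np.int64(283), np.int64(342)) (np.int64(295), np.int64(341))
228 (np.int64(283), np.int64(342)) (np.int64(296), np.int64(341))
240 (np.int64(284), np.int64(342)) (np.int64(296), np.int64(341))
side comp [ 429  279   58  104 2966] model (425, 291, 50, 83)
294 (np.int64(431), np.int64(461)) (np.int64(428), np.int64(445))
302 (np.int64(432), np.int64(465)) (np.int64(426), np.int64(448))
310 (np.int64(434), np.int64(468)) (np.int64(429), np.int64(451))
318 (np.int64(437), np.int64(472)) (np.int64(432), np.int64(455))
326 (np.int64(440), np.int64(475)) (np.int64(435), np.int64(458))
334 (np.int64(443), np.int64(479)) (np.int64(438), np.int64(462))
342 (np.int64(446), np.int64(482)) (np.int64(441), np.int64(465))
350 (np.int64(449), np.int64(485)) (np.int64(444), np.int64(468))
358 (np.int64(454), np.int64(486)) (np.int64(447), np.int64(472))
366 (np.int64(455), np.int64(486)) (np.int64(450), np.int64(474))
374 (np.int64(479), np.int64(486)) None
```

```bash
python3 - <<'E'
from h import *
import cv2
W=wpose(env.get_obs()); P=lambda p:proj("wrist",jig(J,np.array(p)/1e3),W)[0].round(1)
print("stop top edge corners",P((-23,0,120)),P((23,0,120)),P((-23,-30,120)),"V20 tip",P((-25,14,118)),P((-25,26,118)))
print("end: top-of-rim",[P((-14,y,139)).tolist() for y in (-4,0,4)], "side rim",[P((-14,y,111)).tolist() for y in (-4,0,4)])
im=cv2.imread("pics/w9.png")
for c in (310,320,330,336,340,344,348,352,356,360,366): print(c,[tuple(int(t) for t in im[r,c]) for r in range(108,146,3)])
E
```

```text
stop top edge corners [344.5 122. ] [304.  125.5] [345.3  79.7] V20 tip [347.8 141. ] [347.5 156.8]
end: top-of-rim [[318.8, 115.5], [318.8, 121.1], [318.8, 126.8]] side rim [[343.4, 118.2], [343.4, 123.5], [343.3, 128.7]]
310 [(127, 166, 116), (129, 166, 118), (129, 166, 118), (127, 163, 119), (176, 232, 250), (174, 231, 250), (175, 231, 250), (174, 231, 250), (174, 230, 250), (173, 230, 250), (170, 228, 249), (63, 92, 137), (187, 238, 253)]
320 [(128, 164, 114), (129, 166, 115), (131, 168, 117), (132, 169, 118), (146, 203, 236), (146, 202, 236), (147, 201, 235), (146, 200, 234), (146, 201, 235), (145, 200, 235), (144, 199, 234), (55, 80, 116), (145, 200, 235)]
330 [(130, 166, 111), (130, 166, 112), (129, 164, 111), (130, 166, 115), (96, 135, 167), (93, 134, 168), (96, 134, 168), (95, 134, 166), (95, 134, 167), (96, 135, 167), (94, 132, 164), (47, 67, 91), (94, 134, 165)]
336 [(129, 164, 109), (127, 163, 109), (128, 164, 110), (130, 166, 111), (81, 116, 143), (82, 114, 141), (80, 113, 139), (79, 112, 140), (78, 111, 138), (80, 111, 137), (79, 112, 139), (44, 61, 81), (80, 111, 137)]
[... 719 characters left out ...]
3, 62), (127, 164, 106), (129, 164, 107), (130, 164, 108), (108, 119, 108), (84, 91, 92), (89, 96, 97)]
356 [(57, 74, 59), (55, 72, 57), (56, 73, 57), (55, 72, 57), (56, 72, 59), (57, 73, 59), (54, 71, 58), (127, 162, 105), (125, 160, 103), (126, 160, 104), (105, 120, 106), (81, 89, 89), (79, 87, 87)]
360 [(57, 73, 56), (56, 73, 57), (56, 73, 57), (55, 73, 57), (54, 70, 55), (55, 74, 57), (56, 71, 57), (126, 162, 102), (127, 162, 105), (127, 162, 103), (125, 161, 104), (70, 78, 76), (58, 67, 67)]
366 [(55, 73, 56), (55, 72, 54), (56, 72, 54), (56, 72, 55), (55, 70, 55), (55, 73, 54), (55, 71, 55), (126, 161, 101), (126, 162, 103), (126, 162, 103), (127, 162, 103), (56, 65, 62), (58, 66, 64)]
```

```bash
python3 -c "
from station import workorder
print(workorder.finish_job())"
```

```text
the job is handed in; nothing more can be done
None
```

The job is handed in: the 160 mm spindle is in the cradle, its end against the stop block and held by the tail-centre spring in both V supports, with the hand withdrawn clear at about 24 s; seating and stop contact were checked from wrist-camera pixels, not by eye or a plunger reading.

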